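# Pour stoppers into the dish

### The arm

A 6-joint arm with a two-finger parallel gripper is mounted at the origin on the work surface. World frame = base frame: x ahead of the robot, y to its left, z up, the work surface at z = 0. Lengths are in m, angles in rad, forces in N, time in s.
With the tool pointing down it reaches from about 0.35 to 0.975 m from the base axis. Payload 4.9 kg.
Tool frame: the origin (TCP) lies on the centre line of the jaws, within the pads' length; the fingertips stand 8 mm ahead of it and the grasp point (between the pads) lies 11 mm behind it; z points along the fingers, y is the direction in which the jaws open and shut (so a half turn about z gives the same grasp; the last joint's range is limited). The gripper opens to 85 mm and grips with 20 to 120 N. Pads are 22 mm wide; open, the fingers measure 114 mm over their backs; the gripper's body (76 mm by 85 mm) begins 54 mm behind the grasp point. The pads swing forward as they close: fully open they stand 13 mm farther back than shut.
Start: joints at [1.15, 0.053, 1.613, -0, 1.476, -0.119], TCP at [0.186, 0.597, 0.239] pointing down, gripper open.
Joint ranges: [-3.01, 3.01], [-1.01, 2.22], [0.06, 2.58], [-1.02, 4.17], [0.09, 2.62], [-3.14, 3.14]. Speed limits (rad/s): [2.57, 2.57, 3.14, 3.14, 3.14, 3.14].

### API

Orientations are given as a unit quaternion [w, x, y, z].
In Python, from plant import manip gives the robot as it stands.
- The arm moves only by the tool step_arm, never from a script. Its argument "deltas" is a list of rows, each a list of 7 numbers: the shift along the tool's x, y, z in m, then the turn, a rotation vector about the tool's x, y, z in rad, then the gripper command: -1 is fully open, 1 is shut, values between are in proportion. In form: [[dx, dy, dz, ax, ay, az, hand], ...]. A call has 1 to 20 rows; each row is the pose to reach, as a shift and turn from the pose commanded when the call began, along the tool's axes at that moment; what a row does not reach only later rows make up. A row lasts 1/10 s, in which the tool goes at most 50 mm and 8.59 degrees, less where a joint would pass 70% of its speed; a pose out of reach is approached as far as the arm can. A call with a gripper value outside its range is refused whole. The fingers move at their own pace and stop on an object; the grip force is fixed at half the most. Time passes only in rows, so rows that repeat a pose let the fingers close. It gives the time, the measured TCP pose, the force and the opening at its end, in the units of the state.
- manip.state(): the state, without advancing time (a new reading comes with each control period).
- manip.grab_frame(name): name is "scene" or "top"; returns the picture (384x512x3 uint8, red, green, blue); there is no depth.
- manip.get_calibration(name): a dict with "fov_y" (degrees; the focal length in pixels is half the picture's height over the tangent of half this angle, whatever the lens; pixels are square), "cx", "cy" (the principal point, pixels), "R" (3x3) and "t" (3): a world point X has camera coordinates R X + t. Camera axes: x right, y down, z forward; pixel columns grow to the right and rows downward; lengths in m; the calibration is good to about 2 mm. A picture is of the moment at which its call begins. get_calibration takes no time and is no camera call.
- manip.job_done(): hands the job in, once; it reports no verdict.
The state is a dict: "time": time; "joint_pos": joint angles; "joint_vel": joint speeds; "joint_efforts": joint torques, N m; "tool_pos": TCP position; "tool_rot": TCP orientation; "contact_force": force on the tool from outside, world axes, zero at the start; "ft_torque": the same for the moment, N m; "gripper_width": opening from 0.0 (shut) to 1.0 (fully open).
Only numpy, scipy, OpenCV 4.12 (cv2) and the standard library are available. Lean on these libraries where they do the work, as an engineer would, in place of code of your own. Each camera call takes 0.05 s, during which the arm holds its last target.

### The job

The six rubber stoppers in the steel scoop are sterile: take the scoop by its handle out of its tray, bring it level past the drip stand to the round dish that stands among the bottles and lower its lip to a finger's width or two above the dish's rim. Only then tip it, keeping the lip low over the dish, so that all six slide into the dish and none drops from a height or lands outside. Then lay the empty scoop back flat in its tray without dropping it; never touch the stoppers with the gripper, do not shove the dish away, and leave the bottles and vials standing where they are.

Things in the scene. Friction and masses are not known exactly. Their poses are not given: they have to be found in the camera images.
- scoop: Stainless transfer scoop, about 0.26 kg, level in the white tray with six stoppers in it: flat pan 150 mm long, 86 mm wide, walls and floor 2.5 mm thick, open at the front edge (the lip); back wall 50 mm high, side walls sloping down to 12 mm at the lip. Origin: middle of the pan's underside, 75 mm behind the lip. x forward out over the lip, y across, z up.
- scoop_grip (a point): Where to hold the scoop: in its level bar handle, which runs lengthwise over the pan's middle line (bar 94 mm long, 20 mm wide, 18 mm high, carried by a post on the back wall, free at its front end). The point is in the bar's middle, near the centre of gravity, 90 mm behind the lip and 92 mm above the pan's underside. Axes as scoop.
- scoop_lip (a point): Middle of the scoop's lip, on the underside of the pan's open front edge, which is straight and 86 mm wide. Axes as scoop.
- dish: Round shallow steel dish, loose, 0.3 kg, 150 mm across and 20 mm high at its rim, its floor about 120 mm across, floor and wall 3 mm thick. Origin: centre of its underside, z up. A bottle stands on either side (+y and -y of the dish's own axes) and two vials behind it (-x); no bottle or vial stands on its own +x side.
- tray: Shallow rectangular white plastic instrument tray, fixed, 250 x 150 mm outside, 18 mm high, wall and floor 3 mm thick; the scoop starts in it. Origin: centre of its underside; x along its length, z up.
- stand: Bench drip stand between the dish and the tray, fixed to the table: round foot 110 mm across and 20 mm high, upright pole 12 mm thick (28 mm collar at its foot), 360 mm high, with one short hook at the top reaching 70 mm to the side away from the robot. Origin: centre of the foot's underside, x along the hook.
- bottle_a: Upright plastic infusion bottle beside the dish, loose, 64 mm in diameter, 150 mm high. Origin: centre of its underside.
- bottle_b: The same kind of bottle, on the other side of the dish.
- vial_a: Upright glass vial with a metal crimp cap behind the dish, loose, 33 mm in diameter, 58 mm high. Origin: centre of its underside.
- vial_b: The same kind of vial, next to it.
- stopper0: Grey rubber stopper, 11 g: a flange 32 mm in diameter and 4 mm thick with a plug 20 mm in diameter and 9 mm long on it. It starts in the scoop with the flange down and slides on the scoop's steel once that is tipped about 18 to 30 degrees; it rebounds a little and can roll. Origin: centre of the flange's flat face; z along the plug.
- stopper1: Another of the six identical stoppers.
- stopper2: Another of the six identical stoppers.
- stopper3: Another of the six identical stoppers.
- stopper4: Another of the six identical stoppers.
- stopper5: Another of the six identical stoppers.

How it is judged:
On the way, in this order (a step that is already met when the one before it is completed fails the run):
1. the scoop is level with its lip over the dish and no more than 45 mm above the dish's rim (horizontal distance between scoop_lip and dish below 0.075 m and z of scoop_lip in the frame of dish below 0.065 m and angle between scoop_lip's own z axis and vertical below 0.3 rad), for 0.2 s.
2. all six stoppers lie in the dish (horizontal distance between each of stopper0, stopper1, stopper2, stopper3, stopper4, stopper5 and dish below 0.07 m and z of each of stopper0, stopper1, stopper2, stopper3, stopper4, stopper5 in the frame of dish below 0.045 m), for 0.2 s.
At the end, for the whole second after the job is handed in: all six stoppers lie still in the dish (centres within 70 mm of its middle and below 45 mm over its underside); the scoop lies flat on the tray's floor, within its walls (to 6 mm in height, 0.08 rad in tilt), released (all of step 2 and linear speed of each of stopper0, stopper1, stopper2, stopper3, stopper4, stopper5 below 0.05 m/s and z of scoop_grip in the frame of tray below 0.101 m and angle between scoop_grip's own z axis and vertical below 0.08 rad and x of scoop_grip in the frame of tray between -0.1 and 0.1 m and y of scoop_grip in the frame of tray between -0.06 and 0.06 m); the robot touches nothing.
It fails at once if a stopper leaves the scoop's lip while higher than 100 mm above the dish's underside ((x of stopper0 in the frame of scoop_lip above 0.012 m and z of stopper0 in the frame of dish above 0.1 m) or (x of stopper1 in the frame of scoop_lip above 0.012 m and z of stopper1 in the frame of dish above 0.1 m) or (x of stopper2 in the frame of scoop_lip above 0.012 m and z of stopper2 in the frame of dish above 0.1 m) or (x of stopper3 in the frame of scoop_lip above 0.012 m and z of stopper3 in the frame of dish above 0.1 m) or (x of stopper4 in the frame of scoop_lip above 0.012 m and z of stopper4 in the frame of dish above 0.1 m) or (x of stopper5 in the frame of scoop_lip above 0.012 m and z of stopper5 in the frame of dish above 0.1 m)).
It fails at once if the gripper or arm touches a stopper (contact force between any of the fingers, the arm and stopper0 above 0.3 N or contact force between any of the fingers, the arm and stopper1 above 0.3 N or contact force between any of the fingers, the arm and stopper2 above 0.3 N or contact force between any of the fingers, the arm and stopper3 above 0.3 N or contact force between any of the fingers, the arm and stopper4 above 0.3 N or contact force between any of the fingers, the arm and stopper5 above 0.3 N).
It fails at once if the scoop is let go more than 40 mm above its place on the tray's floor (z of scoop_grip in the frame of tray above 0.135 m and contact force between each of the fingers, the arm and scoop below 0.2 N).
It fails at once if the dish is shoved more than 30 mm (distance of dish from where it was at the start of the episode above 0.03 m).
It fails at once if a bottle or vial is shifted more than 20 mm or tipped over (distance of any of bottle_a, bottle_b, vial_a, vial_b from where it was at the start of the episode above 0.02 m or angle between any of bottle_a, bottle_b, vial_a, vial_b's own z axis and vertical above 0.4 rad).
It also fails if it takes over 64 s, if anything falls off the work surface, if the arm or the gripper's body presses on something with over 40 N, if the wrist force passes 120 N, or if a joint passes its speed limit or range.

## Working session

There is one attempt and no reset: what is moved stays moved. The work goes in short steps, Python scripts to look and compute and a tool call to move; the robot and the scene stay as the last step left them, time stands still between calls to the robot, and variables do not carry over. Pictures are saved under pics/ and viewed, and the job is handed in when it is done.

Besides the shell and the picture viewer there is one more tool, called after "Request:" by a JSON object that holds its "fn" and its "kwargs". step_arm: Moves the arm, as the interface text tells. Its arguments: {"type":"object","properties":{"deltas":{"type":"array"}},"required":["deltas"]}

```bash
mkdir -p pics; ls
python3 - <<'E'
from plant import manip
import cv2
print(manip.state())
for n in("scene","top"):
    print(n,manip.get_calibration(n))
    im=manip.grab_frame(n)
    cv2.imwrite(f"pics/{n}0.png",im[:,:,::-1])
E
```

```text
pics
{'time': 0.0, 'joint_pos': array([ 1.14996214e+00,  5.33318680e-02,  1.61430003e+00,  2.78130195e-05,
        1.47599450e+00, -1.18997403e-01]), 'joint_vel': array([-1.10426665e-03,  5.65786324e-04, -1.53613676e-03,  1.13745958e-03,
       -1.32112631e-05, -2.81497008e-04]), 'joint_efforts': array([ 2.50899584e-04, -3.93667138e+01, -3.70181179e+01, -4.92718596e-05,
        6.78619574e-03, -4.99102839e-06]), 'tool_pos': array([0.18553767, 0.59619003, 0.23807489]), 'tool_rot': array([-2.84490600e-04,  1.50347386e-01,  9.88632707e-01, -9.76362858e-04]), 'contact_force': array([ 0.19202148, -0.3003555 , -0.36401303]), 'ft_torque': array([-0.02120241,  0.02801334,  0.06041388]), 'gripper_width': 0.9989161454422001}
scene {'fov_y': 43.64804837630178, 'cx': 256.87618487998856, 'cy': 187.9747916730453, 'R': array([[ 0.81153345,  0.5841782 ,  0.01221848],
       [ 0.49716937, -0.67937366, -0.53969811],
       [-0.30697896,  0.44405773, -0.84176995]]), 't': array([-0.42905004, -0.19924321,  1.39504081])}
top {'fov_y': 57.073714749771035, 'cx': 248.00154007166608, 'cy': 188.891020321644, 'R': array([[-0.12767078, -0.99180875, -0.00394667],
       [-0.97111776,  0.12581406, -0.2027341 ],
       [ 0.20157   , -0.02205054, -0.97922587]]), 't': array([0.0719727 , 0.52199768, 1.01330637])}
```

View pics/scene0.png

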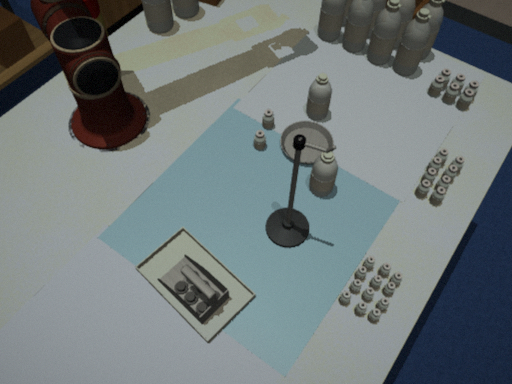

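View pics/top0.png

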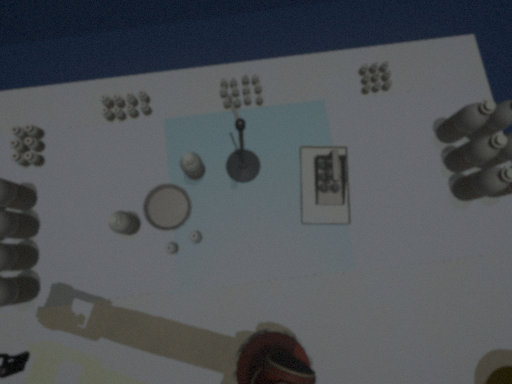

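```bash
cat > h.py <<'E'
import numpy as np, cv2
from plant import manip
def cal(n):
    c=manip.get_calibration(n); f=192/np.tan(np.radians(c['fov_y'])/2)
    return f,c['cx'],c['cy'],np.array(c['R']),np.array(c['t'])
def ray(n,u,v):
    f,cx,cy,R,t=cal(n); d=R.T@np.array([(u-cx)/f,(v-cy)/f,1.]); return -R.T@t,d/np.linalg.norm(d)
def plane(n,u,v,z):
    o,d=ray(n,u,v); return o+d*(z-o[2])/d[2]
def tri(p,q):
    o1,d1=ray("scene",*p);o2,d2=ray("top",*q)
    A=np.stack([d1,-d2],1);s=np.linalg.lstsq(A,o2-o1,rcond=None)[0]
    a=o1+s[0]*d1;b=o2+s[1]*d2
    return (a+b)/2,np.linalg.norm(a-b)
def proj(n,X):
    f,cx,cy,R,t=cal(n); c=np.atleast_2d(X)@R.T+t; return np.stack([f*c[:,0]/c[:,2]+cx,f*c[:,1]/c[:,2]+cy],1)
def crop(src,out,x0,y0,x1,y1,s):
    im=cv2.imread(src)[y0:y1,x0:x1]
    im=cv2.resize(im,None,fx=s,fy=s,interpolation=cv2.INTER_CUBIC)
    im=(255*(np.clip(im/200.,0,1))**0.6).astype(np.uint8)
    for x in range(x0-x0%10+10,x1,10):
        cv2.line(im,((x-x0)*s,0),((x-x0)*s,6 if x%50 else 14),(0,0,255),1)
        if x%20==0: cv2.putText(im,str(x),((x-x0)*s,24),0,.35,(0,0,255),1)
    for y in range(y0-y0%10+10,y1,10):
        cv2.line(im,(0,(y-y0)*s),(6,(y-y0)*s),(0,0,255),1)
        if y%20==0: cv2.putText(im,str(y),(8,(y-y0)*s+4),0,.35,(0,0,255),1)
    cv2.imwrite(out,im)
E
python3 - <<'E'
from h import *
crop("pics/top0.png","pics/t_tray.png",290,135,360,235,6)
crop("pics/scene0.png","pics/s_tray.png",130,220,262,345,6)
crop("pics/scene0.png","pics/s_dish.png",240,70,370,250,4)
crop("pics/top0.png","pics/t_dish.png",100,100,270,260,4)
E
```

```text
(no output)
```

View pics/t_tray.png

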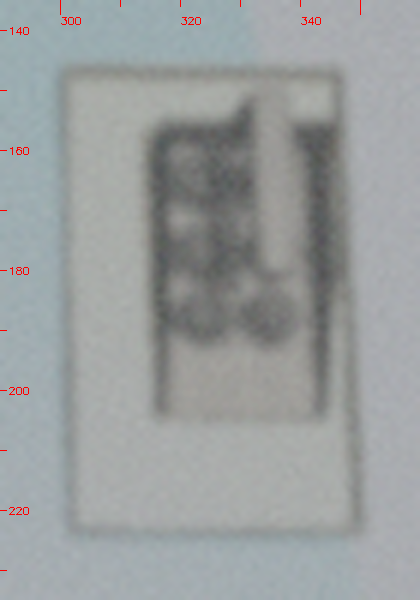

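View pics/s_tray.png

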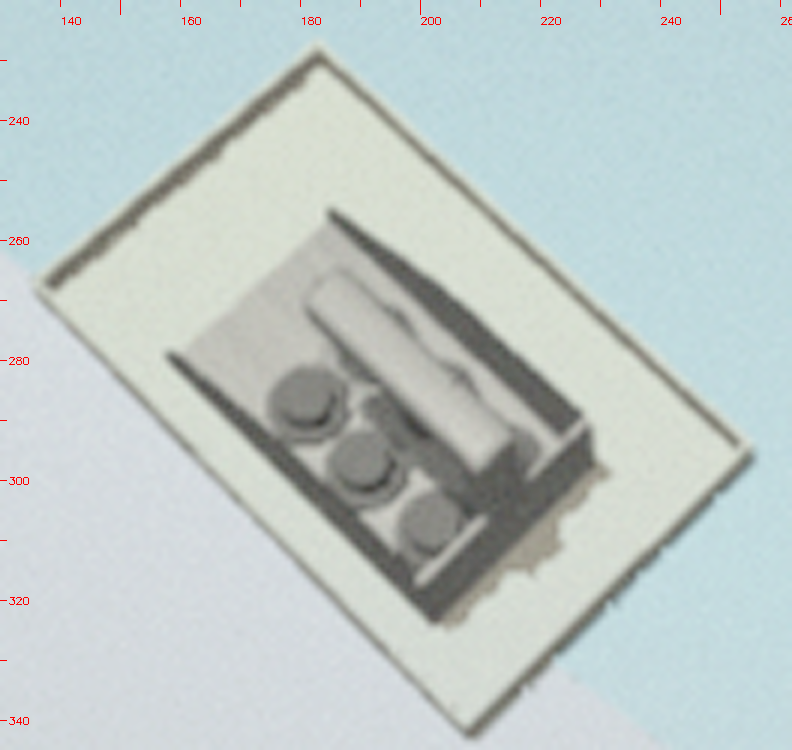

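View pics/s_dish.png

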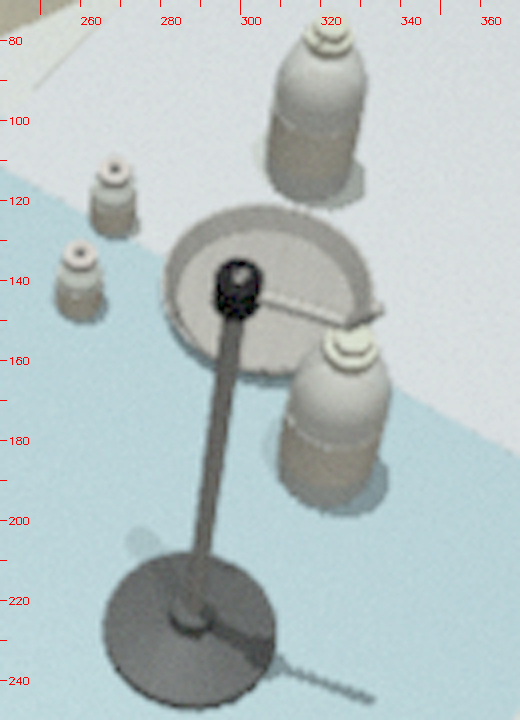

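View pics/t_dish.png

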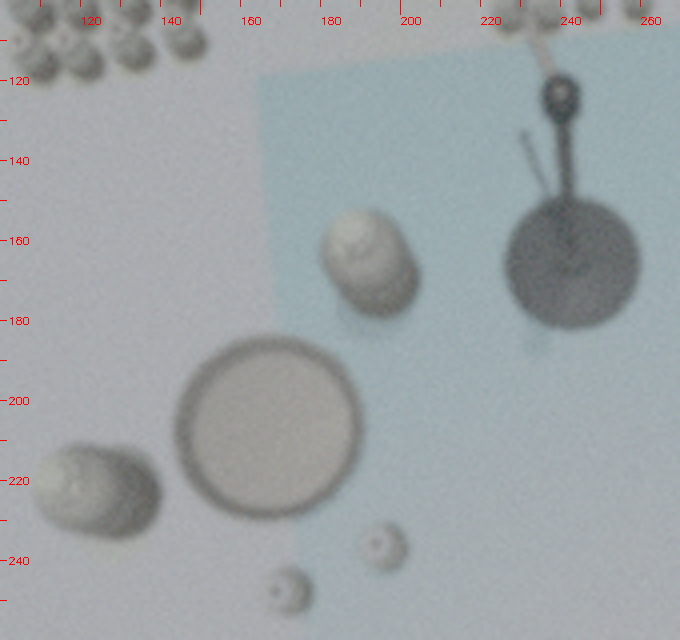

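Run:
```python
from h import *
np.set_printoptions(precision=4,suppress=True)
T=[(300.5,146.5),(346,147),(349.5,223.5),(301.5,223.5)]; S=[(254,295),(208,342),(136.5,268),(183,228)]
a=np.array([plane("top",*p,.018) for p in T]);b=np.array([plane("scene",*p,.018) for p in S])
print(a,a.mean(0));print(b,b.mean(0))
for q in(a,b): print(np.linalg.norm(q-np.roll(q,-1,0),axis=1))
print("lip scene",plane("scene",158,279.5,.015),plane("scene",185,255,.015),"top",plane("top",316,204.5,.006),plane("top",342.5,204.5,.006))
print("back bottom scene",plane("scene",202,324,.003),"top inner", plane("scene",200,317,.053),plane("scene",226,289,.053))
print("bar top: scene fr L/R, back", [plane("scene",*p,.104) for p in((181,269.5),(187.5,264.5),(209,299),(217,292))])
print("bar top img", [plane("top",*p,.104) for p in((332.5,150),(338.5,150),(333.5,178.5),(339.5,178.5))])
# dish
im=cv2.imread("pics/top0.png")
print("dish top",plane("top",167,207,.02),"edges",plane("top",144,207,.02),plane("top",190.5,207,.02),plane("top",167,183.5,.02),plane("top",167,230,.02))
print("dish scene", [plane("scene",*p,.02) for p in((278.5,142),(331.5,145),(305,121),(305,165))])
print("stand top",plane("top",241,165.5,.02),"scene",plane("scene",287,227,.02))
print("stand head", tri((297,142),(240,123)))
print("bottle_a top",tri((322,77),(124,222)))
for n,s,t in(("b1",(320,77),(114,219)),("b2",(325,154),(187,157)),("v1",(265.5,112),(169,247)),("v2",(257,133),(192.5,236))): print(n,tri(s,t))
```

```text
[[ 0.6501 -0.1807  0.018 ]
 [ 0.6297 -0.3247  0.018 ]
 [ 0.3871 -0.2904  0.018 ]
 [ 0.4059 -0.1449  0.018 ]] [ 0.5182 -0.2352  0.018 ]
[[ 0.6555 -0.1878  0.018 ]
 [ 0.637  -0.3318  0.018 ]
 [ 0.3933 -0.2968  0.018 ]
 [ 0.4123 -0.1516  0.018 ]] [ 0.5245 -0.242   0.018 ]
[0.1455 0.245  0.1468 0.2468]
[0.1452 0.2462 0.1465 0.2458]
lip scene [ 0.4521 -0.2879  0.015 ] [ 0.4624 -0.2034  0.015 ] top [ 0.4599 -0.2011  0.006 ] [ 0.4493 -0.2833  0.006 ]
back bottom scene [ 0.5978 -0.3063  0.003 ] top inner [ 0.5977 -0.3063  0.053 ] [ 0.6043 -0.2236  0.053 ]
bar top: scene fr L/R, back [array([ 0.5124, -0.2599,  0.104 ]), array([ 0.5162, -0.2428,  0.104 ]), array([ 0.6026, -0.2758,  0.104 ]), array([ 0.6066, -0.254 ,  0.104 ])]
bar top img [array([ 0.6004, -0.2556,  0.104 ]), array([ 0.5982, -0.2731,  0.104 ]), array([ 0.5152, -0.2434,  0.104 ]), array([ 0.513 , -0.2606,  0.104 ])]
dish top [0.5093 0.2592 0.02  ] edges [0.5185 0.3298 0.02  ] [0.5    0.1872 0.02  ] [0.5835 0.2531 0.02  ] [0.4386 0.265  0.02  ]
dish scene [array([0.4517, 0.2095, 0.02  ]), array([0.5761, 0.2878, 0.02  ]), array([0.4699, 0.3174, 0.02  ]), array([0.5535, 0.187 , 0.02  ])]
stand top [0.6116 0.0161 0.02  ] scene [0.6193 0.0016 0.02  ]
stand head (array([0.6155, 0.0077, 0.3519]), np.float64(0.005841008751334514))
bottle_a top (array([0.4682, 0.3581, 0.1532]), np.float64(0.024904004411619572))
b1 (array([0.4697, 0.3745, 0.1482]), np.float64(0.005348351074157772))
b2 (array([0.6166, 0.1615, 0.1492]), np.float64(0.0079804870079023))
v1 (array([0.3813, 0.2513, 0.0607]), np.float64(0.00791790215065264))
v2 (array([0.404 , 0.1807, 0.0551]), np.float64(0.00975215221334466))
```

Run:
```python
from h import *
import cv2
def edge(n,p,q,half=7,N=24):
    # subpixel gradient peaks along segment; deviation from straight line
    g=cv2.GaussianBlur(cv2.imread(f"pics/{n}0.png"),(0,0),1.2).astype(float)
    p=np.array(p,float);q=np.array(q,float);d=(q-p)/np.linalg.norm(q-p);nn=np.array([-d[1],d[0]])
    out=[]
    for s in np.linspace(0,1,N):
        c=p+s*(q-p);o=np.arange(-half,half+.01,.25)
        P=(c+o[:,None]*nn).astype(np.float32)
        pr=cv2.remap(g,P[:,0].reshape(1,-1),P[:,1].reshape(1,-1),cv2.INTER_LINEAR)[0]
        m=np.linalg.norm(np.gradient(pr,axis=0),axis=1); w=m**3
        out.append(c+(w*o).sum()/w.sum()*nn)
    return np.array(out)
for n,p,q in(("top",(5,90),(470,36)),("top",(169,118),(323,101)),("top",(475,37),(492,95)),("scene",(508,82),(400,370)),("scene",(398,205),(290,372)),("scene",(100,238),(284,372))):
    e=edge(n,p,q); x=np.linspace(-1,1,len(e)); d=(e[-1]-e[0]);d/=np.linalg.norm(d);off=(e-e.mean(0))@np.array([-d[1],d[0]])
    print(n,p,q,np.round(np.polyfit(x,off,2),2),np.round(off,1))
```

```text
top (5, 90) (470, 36) [-0.03  0.02  0.01] [-0.  -0.1  0.1 -0.1  0.  -0.1  0.1 -0.1  0.  -0.   0.   0.  -0.1  0.1
 -0.1  0.1  0.  -0.   0.1 -0.   0.1 -0.1  0.  -0. ]
top (169, 118) (323, 101) [ 1.54  0.15 -0.56] [ 0.4  0.6  0.3  0.3  0.2  0.5  0.5  0.2 -1.1 -2.1  1.   0.2 -2.6 -1.7
 -2.   0.5  0.5  0.9  0.3  0.8  0.5  0.7  0.8  0.4]
top (475, 37) (492, 95) [-0.01  0.01  0.  ] [-0.  -0.  -0.   0.   0.1 -0.  -0.   0.   0.1 -0.  -0.   0.   0.  -0.1
 -0.   0.   0.  -0.   0.1 -0.1 -0.   0.1  0.  -0. ]
scene (508, 82) (400, 370) [ 5.47 -1.86 -1.98] [ 0.   1.7  7.   1.9  5.5  2.1  0.9  1.5 -1.3  3.4 -1.8  0.9 -0.8 -6.8
 -6.9 -6.2 -4.7 -3.1 -1.5  0.   1.6  3.1  3.6  0. ]
scene (398, 205) (290, 372) [ 3.03  0.25 -1.1 ] [ 1.1  0.9  1.1  1.   1.2  1.2  1.2 -2.9 -1.9 -0.4 -3.4 -3.2 -3.5 -1.7
  1.   0.9  1.1  0.9  0.9  1.   1.   0.6  1.   1.1]
scene (100, 238) (284, 372) [-0.96 -0.45  0.35] [-0.4 -0.6 -0.5 -0.3 -0.5  0.7  3.3  2.3 -1.6 -0.1  0.6  3.2  2.7  2.2
 -8.5  0.7 -0.3 -0.6 -0.4 -0.2 -0.1 -0.6 -0.5 -0.4]
```

Run:
```python
from h import *
crop("pics/top0.png","pics/t_mat.png",150,95,290,300,3)
crop("pics/scene0.png","pics/s_all.png",90,90,410,380,2)
```

```text
(no output)
```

View pics/t_mat.png

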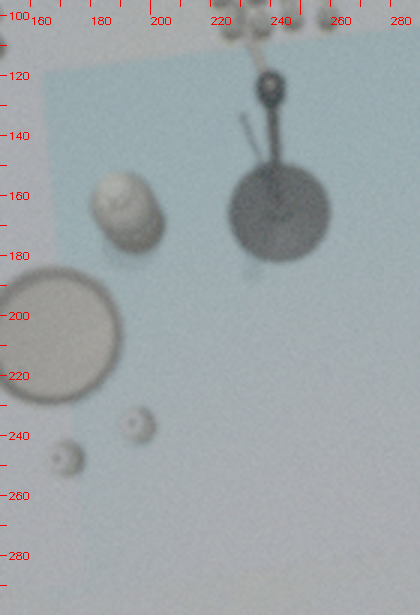

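View pics/s_all.png

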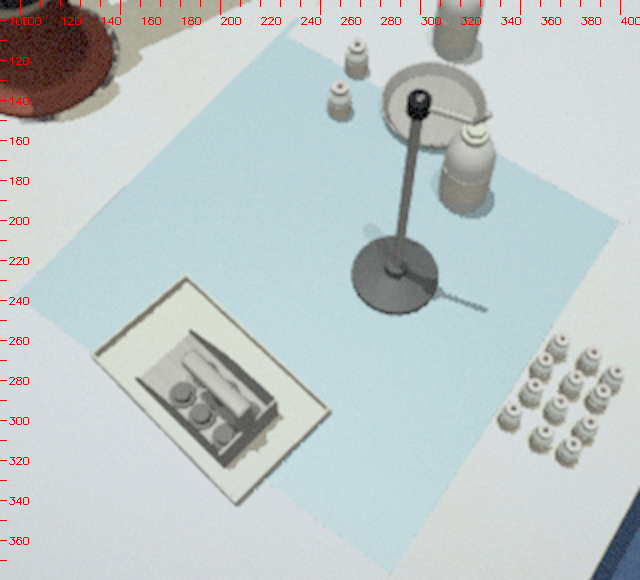

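```bash
cat > m.py <<'E'
from h import *
np.set_printoptions(precision=4,suppress=True)
tt=lambda x,y:(290+x/6-.4,135+y/6-.4)
st=lambda x,y:(130+x/6-.4,220+y/6-.4)
sd=lambda x,y:(240+x/4-.4,70+y/4-.4)
td=lambda x,y:(100+x/4-.4,100+y/4-.4)
a=np.array([plane("top",*tt(*p),.018) for p in((60,70),(340,72),(362,533),(68,535))])
b=np.array([plane("scene",*st(*p),.018) for p in((754,452),(470,738),(38,288),(318,47))])
print("tray",a,a.mean(0),b,b.mean(0))
print("lip top floor",plane("top",*tt(158,418),.004),plane("top",*tt(325,418),.004),"scene",plane("scene",*st(331,210),.015),plane("scene",*st(168,355),.015))
print("backR",plane("scene",*st(435,625),.003))
print("bar top view (back,front)",[plane("top",*tt(*p),.104) for p in((255,95),(290,95),(260,272),(300,272))])
print("bar scene",[plane("scene",*st(*p),.104) for p in((515,437),(470,475),(345,270),(305,303))])
print("bar tri",tri(st(305,303),tt(300,272)),tri(st(345,270),tt(260,272)))
print("dish",plane("top",*td(269,428),.02),plane("scene",*sd(268,293),.02))
print("foot",plane("top",*td(572,264),.02),plane("scene",*sd(190,630),.02))
print("head",tri(sd(240,288),td(560,98)))
for n,s,t in(("bA",(330,30),(62,480)),("bB",(350,342),(352,232)),("vA",(115,168),(277,591)),("vB",(80,252),(377,544))): print(n,tri(sd(*s),td(*t)))
E
python3 m.py
```

```text
tray [[ 0.6513 -0.178   0.018 ]
 [ 0.6309 -0.3258  0.018 ]
 [ 0.3872 -0.2917  0.018 ]
 [ 0.4053 -0.143   0.018 ]] [ 0.5187 -0.2346  0.018 ] [[ 0.6577 -0.1859  0.018 ]
 [ 0.6377 -0.3329  0.018 ]
 [ 0.3915 -0.2968  0.018 ]
 [ 0.4105 -0.1509  0.018 ]] [ 0.5244 -0.2416  0.018 ]
lip top floor [ 0.461  -0.2015  0.004 ] [ 0.4498 -0.2879  0.004 ] scene [ 0.4613 -0.203   0.015 ] [ 0.4502 -0.287   0.015 ]
backR [ 0.5976 -0.3057  0.003 ]
bar top view (back,front) [array([ 0.5993, -0.2542,  0.104 ]), array([ 0.5971, -0.2712,  0.104 ]), array([ 0.5112, -0.241 ,  0.104 ]), array([ 0.5088, -0.2601,  0.104 ])]
bar scene [array([ 0.6046, -0.2567,  0.104 ]), array([ 0.6005, -0.2767,  0.104 ]), array([ 0.5157, -0.2434,  0.104 ]), array([ 0.5123, -0.2617,  0.104 ])]
bar tri (array([ 0.5101, -0.261 ,  0.0993]), np.float64(0.0012899043685658338)) (array([ 0.5129, -0.2422,  0.0978]), np.float64(0.0012623815350992138))
dish [0.5106 0.2596 0.02  ] [0.5163 0.2532 0.02  ]
foot [0.6106 0.0111 0.02  ] [0.6196 0.0015 0.02  ]
head (array([0.6163, 0.0109, 0.3492]), np.float64(8.322744889288664e-05))
bA (array([0.4711, 0.3761, 0.1453]), np.float64(0.0030458471526322774))
bB (array([0.6189, 0.1631, 0.1432]), np.float64(0.0017301015178271242))
vA (array([0.3833, 0.2554, 0.0583]), np.float64(0.00032474086614686274))
vB (array([0.4077, 0.1797, 0.0585]), np.float64(0.00018148616933390564))
```

```bash
cat > mv.py <<'E'
from h import *
from scipy.spatial.transform import Rotation as Ro
np.set_printoptions(precision=4,suppress=True)
def cur():
    s=manip.state();q=s['tool_rot'];return np.array(s['tool_pos']),Ro.from_quat([q[1],q[2],q[3],q[0]]),s
def rot(head,tilt=0): # tool x along heading (deg), z down; tilt = lip down
    h=np.radians(head);x=np.array([np.cos(h),np.sin(h),0]);z=np.array([0,0,-1.]);y=np.cross(z,x)
    return Ro.from_matrix(np.stack([x,y,z],1))*Ro.from_rotvec([0,-np.radians(tilt),0])
def delta(p,R,p0=None,R0=None):
    if p0 is None: p0,R0,_=cur()
    return np.round(np.r_[R0.inv().apply(np.array(p)-p0),(R0.inv()*R).as_rotvec()],4)
E
python3 - <<'E'
from mv import *
print(delta([.556,-.258,.18],rot(171.6)))
E
```

```text
[-0.6076 -0.7054  0.0593 -0.0019 -0.0004 -0.1551]
```

Request:
{"fn": "step_arm", "kwargs": {"deltas": [[-0.6076,-0.7054,0.059,0,0,-0.155,-1],[-0.6076,-0.7054,0.059,0,0,-0.155,-1],[-0.6076,-0.7054,0.059,0,0,-0.155,-1],[-0.6076,-0.7054,0.059,0,0,-0.155,-1],[-0.6076,-0.7054,0.059,0,0,-0.155,-1],[-0.6076,-0.7054,0.059,0,0,-0.155,-1],[-0.6076,-0.7054,0.059,0,0,-0.155,-1],[-0.6076,-0.7054,0.059,0,0,-0.155,-1],[-0.6076,-0.7054,0.059,0,0,-0.155,-1],[-0.6076,-0.7054,0.059,0,0,-0.155,-1],[-0.6076,-0.7054,0.059,0,0,-0.155,-1],[-0.6076,-0.7054,0.059,0,0,-0.155,-1],[-0.6076,-0.7054,0.059,0,0,-0.155,-1],[-0.6076,-0.7054,0.059,0,0,-0.155,-1],[-0.6076,-0.7054,0.059,0,0,-0.155,-1],[-0.6076,-0.7054,0.059,0,0,-0.155,-1],[-0.6076,-0.7054,0.059,0,0,-0.155,-1],[-0.6076,-0.7054,0.059,0,0,-0.155,-1],[-0.6076,-0.7054,0.059,0,0,-0.155,-1],[-0.6076,-0.7054,0.059,0,0,-0.155,-1]]}}

```text
time: 2.1
tool_pos: [0.5565, -0.2608, 0.179]
tool_rot: [-0.001, 0.075, 0.997, -0.0]
contact_force: [0.2, 1.2, -0.0]
gripper_width: 0.997
```

Run:
```python
from mv import *
p,R,s=cur();print(s['time'],p,R.as_matrix()[:,0],s['joint_pos'],delta([.556,-.258,.17],rot(171.6)))
```

```text
2.1 [ 0.5565 -0.2608  0.179 ] [-0.9887  0.1501  0.0013] [-0.559   0.0724  1.6946 -0.0007  1.3756 -1.9791] [ 0.0009  0.0027  0.009  -0.0002 -0.0013 -0.004 ]
```

Run:
```python
from mv import *
for n in("scene","top"): cv2.imwrite(f"pics/{n}1.png",manip.grab_frame(n)[:,:,::-1])
p,R,s=cur();print(p)
tip=p+R.apply([0,0,.008])
L=p+R.apply([0,.0425,.008-.013]);Q=p+R.apply([0,-.0425,.008-.013])
for n in("scene","top"): print(n,proj(n,np.array([p,tip,L,Q])))
crop("pics/scene1.png","pics/s1.png",130,200,262,325,6)
crop("pics/top1.png","pics/t1.png",280,115,370,225,5)
```

```text
[ 0.5558 -0.2575  0.1793]
scene [[193.7697 265.5508]
 [194.1597 267.1453]
 [209.2373 250.6576]
 [177.2493 278.9223]]
top [[342.485  156.939 ]
 [341.7249 157.7985]
 [327.1585 156.1065]
 [358.7838 156.6829]]
```

View pics/s1.png

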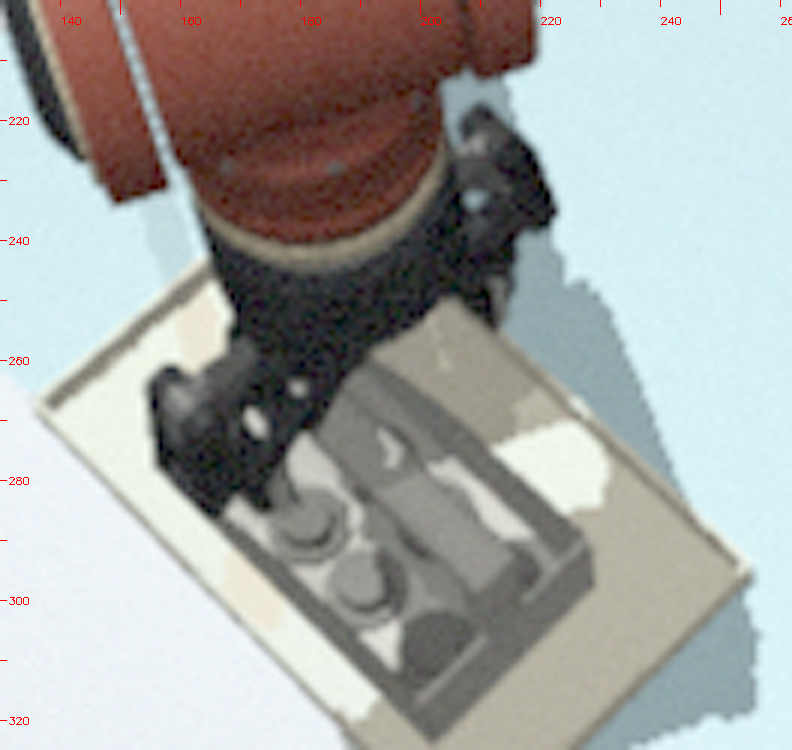

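View pics/t1.png

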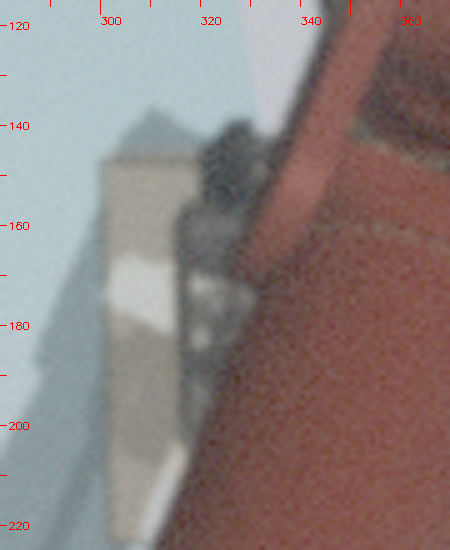

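Run:
```python
from mv import *
p,R,s=cur()
for z in(-.005,.0,.008):
  print(z,proj("scene",p+R.apply([[-.011,-.057,z],[-.011,.057,z],[-.011,-.0425,z],[.011,-.057,z]])))
print("meas 165.5,284.9  212.4,253.8  174.6,281.3  156.3,277")
```

```text
-0.005 [[175.2626 287.7313]
 [218.1826 249.4823]
 [180.9502 282.6627]
 [167.8968 280.1936]]
0.0 [[175.5987 288.6631]
 [218.3182 250.5363]
 [181.2587 283.6116]
 [168.263  281.1512]]
0.008 [[176.1302 290.1366]
 [218.5328 252.204 ]
 [181.7466 285.1122]
 [168.8422 282.6656]]
meas 165.5,284.9  212.4,253.8  174.6,281.3  156.3,277
```

Request:
{"fn": "step_arm", "kwargs": {"deltas": [[0,0,0.015,0,0,0,0.4],[0,0,0.03,0,0,0,0.4],[0,0,0.03,0,0,0,0.4],[0,0,0.03,0,0,0,0.4],[0,0,0.03,0,0,0,0.4],[0,0,0.03,0,0,0,0.4]]}}

```text
time: 2.8
tool_pos: [0.5566, -0.2574, 0.1511]
tool_rot: [0.001, 0.073, 0.997, -0.0]
contact_force: [-0.1, -0.3, -0.2]
gripper_width: 0.302
```

Run:
```python
from mv import *
for n in("scene",): cv2.imwrite(f"pics/{n}2.png",manip.grab_frame(n)[:,:,::-1])
p,R,s=cur();print(p,s['gripper_width'])
crop("pics/scene2.png","pics/s2.png",140,205,240,305,8)
w=s['gripper_width']*.0425
print(proj("scene",p+R.apply([[0,0,.008],[-.011,w,.008],[-.011,-w,.008]])))
print(proj("scene",[[.556,-.258,.104],p*[1,1,0]+[0,0,.104]]))
```

```text
[ 0.5566 -0.2575  0.1511] 0.2962816212166685
[[195.8045 272.8869]
 [203.9282 272.3009]
 [194.8122 280.5363]]
[[197.1777 280.0579]
 [197.5473 280.0543]]
```

View pics/s2.png

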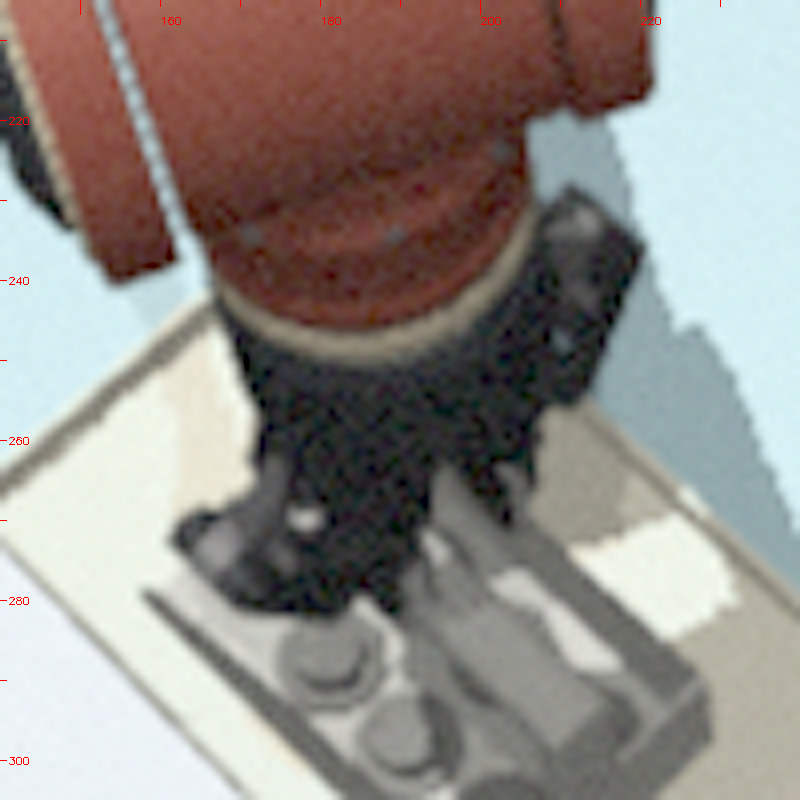

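Request:
{"fn": "step_arm", "kwargs": {"deltas": [[0,0,0,0,0,0,-1],[0,0,0,0,0,0,-1],[0,0,0,0,0,0,-1],[0,0,0,0,0,0,-1],[0,0,0.015,0,0,0,-1],[0,0,0.03,0,0,0,-1],[0,0,0.045,0,0,0,-1],[0,0,0.057,0,0,0,-1],[0,0,0.067,0,0,0,-1],[0,0,0.067,0,0,0,-1],[0,0,0.067,0,0,0,-1]]}}

```text
time: 3.95
tool_pos: [0.5563, -0.2574, 0.0831]
tool_rot: [-0.0, 0.073, 0.997, 0.0]
contact_force: [-0.5, 0.8, 0.2]
gripper_width: 0.995
```

Run:
```python
from mv import *
for n in("scene",): cv2.imwrite(f"pics/{n}3.png",manip.grab_frame(n)[:,:,::-1])
p,R,s=cur();print(p,s['gripper_width'],s['contact_force'])
crop("pics/scene3.png","pics/s3.png",140,225,240,325,8)
```

```text
[ 0.5566 -0.2577  0.0838] 1.0003815840463204 [-0.5948 -0.1333  0.0063]
```

View pics/s3.png

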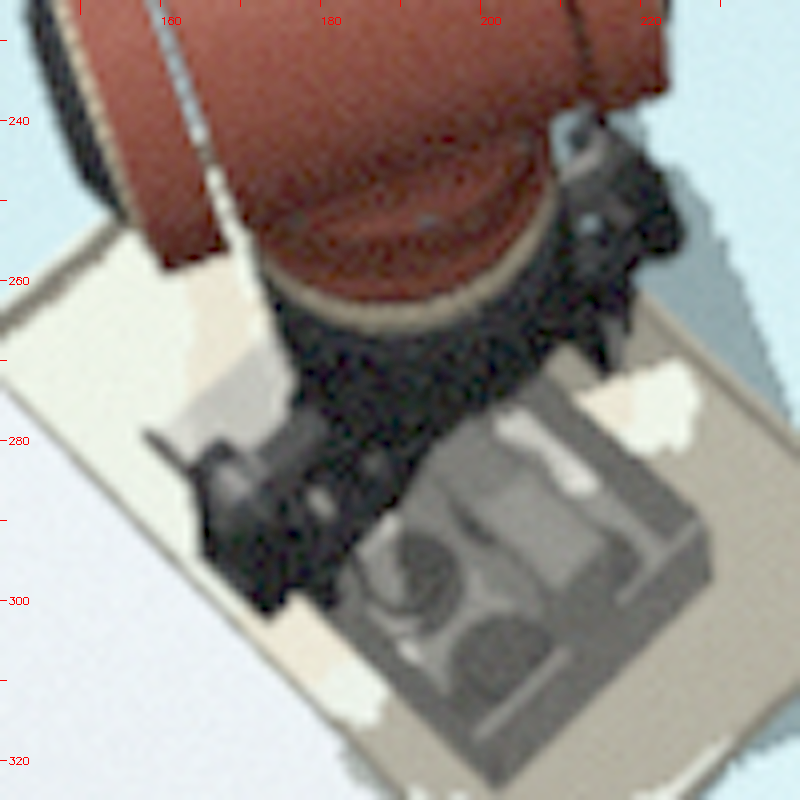

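Request:
{"fn": "step_arm", "kwargs": {"deltas": [[0,0,0,0,0,0,0.2],[0,0,0,0,0,0,0.4],[0,0,0,0,0,0,0.5],[0,0,0,0,0,0,0.6],[0,0,0,0,0,0,0.8],[0,0,0,0,0,0,1],[0,0,0,0,0,0,1],[0,0,0,0,0,0,1],[0,0,0,0,0,0,1]]}}

```text
time: 4.9
tool_pos: [0.5563, -0.2576, 0.0836]
tool_rot: [0.0, 0.073, 0.997, -0.0]
contact_force: [-0.7, -0.8, 2.0]
gripper_width: 0.224
```

Run:
```python
from mv import *
for n in("scene",): cv2.imwrite(f"pics/{n}4.png",manip.grab_frame(n)[:,:,::-1])
p,R,s=cur();print(p,s['gripper_width'],s['contact_force'])
crop("pics/scene4.png","pics/s4.png",130,220,262,345,6)
```

```text
[ 0.5564 -0.2576  0.0836] 0.2203325746092457 [-1.0995 -1.0315  3.3   ]
```

View pics/s4.png

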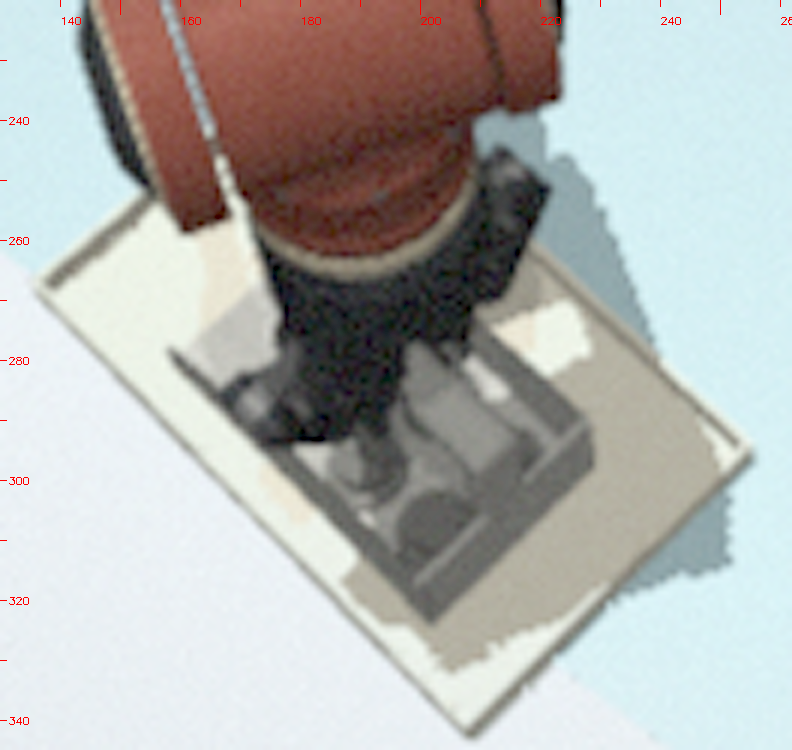

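Request:
{"fn": "step_arm", "kwargs": {"deltas": [[0,0,-0.004,0,0,0,1],[0,0,-0.01,0,0,0,1],[0,0,-0.018,0,0,0,1],[0,0,-0.03,0,0,0,1],[0,0,-0.045,0,0,0,1],[0,0,-0.063,0,0,0,1],[0,0,-0.083,0,0,0,1],[0,0,-0.103,0,0,0,1],[0,0,-0.123,0,0,0,1],[0,0,-0.143,0,0,0,1],[0,0,-0.163,0,0,0,1],[0,0,-0.178,0,0,0,1],[0,0,-0.188,0,0,0,1],[0,0,-0.195,0,0,0,1],[0,0,-0.197,0,0,0,1],[0,0,-0.197,0,0,0,1]]}}

```text
time: 6.55
tool_pos: [0.5561, -0.2573, 0.2799]
tool_rot: [-0.0, 0.073, 0.997, 0.0]
contact_force: [0.5, 0.6, -4.7]
gripper_width: 0.221
```

Run:
```python
from mv import *
for n in("scene","top"): cv2.imwrite(f"pics/{n}5.png",manip.grab_frame(n)[:,:,::-1])
p,R,s=cur();print(p,s['gripper_width'],s['contact_force'],s['joint_pos'])
x,y=proj("scene",[p])[0].astype(int);print(x,y)
crop("pics/scene5.png","pics/s5.png",x-65,y-50,x+65,y+65,6)
x,y=proj("top",[p])[0].astype(int);print(x,y)
crop("pics/top5.png","pics/t5.png",x-65,y-60,x+65,y+60,6)
```

```text
[ 0.5558 -0.2571  0.279 ] 0.22356207713916376 [-0.2628 -0.7858 -4.2195] [-0.5548  0.004   1.5966 -0.      1.543  -1.9788]
188 243
352 144
```

View pics/s5.png

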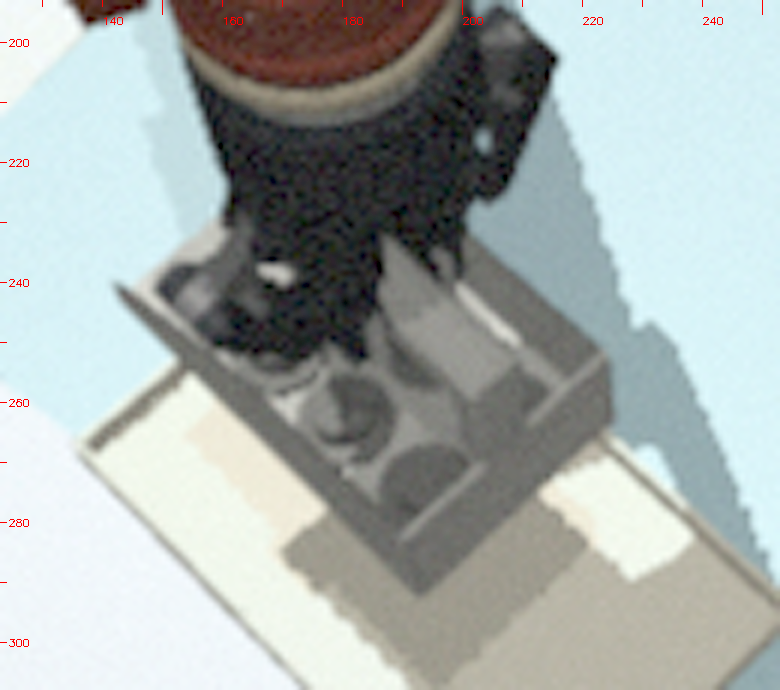

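View pics/t5.png

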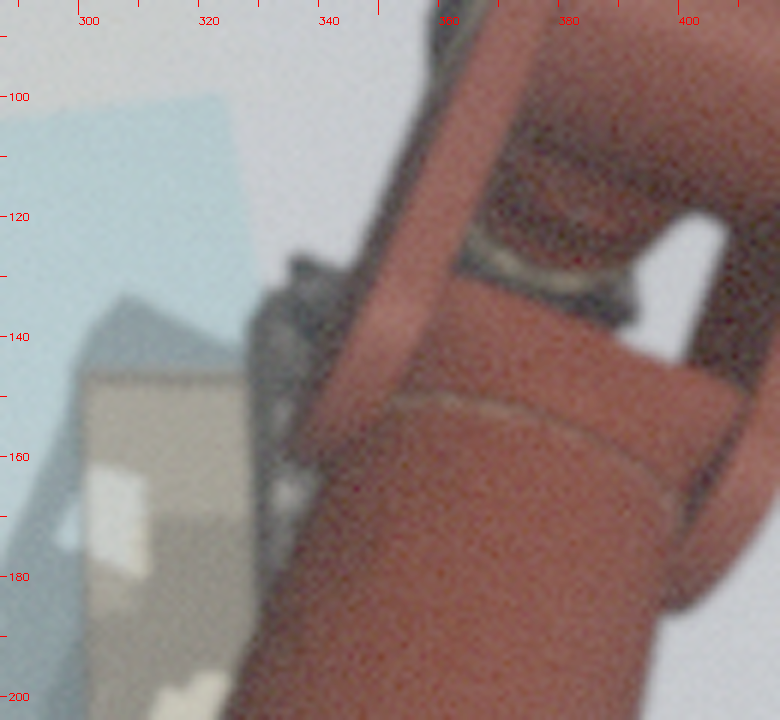

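Run:
```python
from mv import *
p,R,s=cur();f=R.apply([1,0,0]);l=R.apply([0,1,0])
c=lambda x,y:(123+x/6-.4,193+y/6-.4)
for nm,q,z in(("lipRtop",(116,286),.2105),("backRbot",(420,596),.1985),("backLbot",(611,420),.1985),("backLtop",(605,352),.2485)):
  X=plane("scene",*c(*q),z); print(nm,X,"rel tcp fwd,left",(X-p)@f,(X-p)@l)
```

```text
lipRtop [ 0.449  -0.285   0.2105] rel tcp fwd,left 0.10148897513380588 -0.04322083349403127
backRbot [ 0.5954 -0.3055  0.1985] rel tcp fwd,left -0.04635480017777874 -0.042147650171080284
backLbot [ 0.6073 -0.2225  0.1985] rel tcp fwd,left -0.04598303388072655 0.04170095056794587
backLtop [ 0.607  -0.2216  0.2485] rel tcp fwd,left -0.04546743740132888 0.04263970910859444
```

```bash
cat > path.py <<'E'
from mv import *
from scipy.interpolate import CubicSpline
W=np.array([[.556,-.257,.28,171.6],[.45,-.03,.28,182],[.485,.15,.28,200],[.613,.3256,.28,214.8]])
L=np.r_[0,np.cumsum(np.linalg.norm(np.diff(W[:,:2],axis=0),axis=1))]
cs=CubicSpline(L,W,bc_type='natural')
def prof(N):
    u=np.arange(1,N+1)/N; r=.2 # trapezoid
    v=np.minimum(1,np.minimum(u/r,(1-u)/r)+.02); s=np.cumsum(v);return s/s[-1]*L[-1]
S=prof(38)
def rows(a,b,p0,R0):
    for s in S[a:b]:
        w=cs(s);d=delta(w[:3],rot(w[3]),p0,R0);print([*np.round(d[:3],3),0,0,round(d[5],3),1],np.round(w,2))
E
python3 - <<'E'
from path import *
p,R,s=cur();print(np.diff(S).max());rows(0,20,np.array([.556,-.2573,.28]),rot(171.6))
E
```

```text
0.021233594241673703
[np.float64(0.002), np.float64(0.003), np.float64(0.0), 0, 0, np.float64(-0.001), 1] [  0.55  -0.25   0.28 171.67]
[np.float64(0.006), np.float64(0.008), np.float64(0.0), 0, 0, np.float64(-0.004), 1] [  0.55  -0.25   0.28 171.81]
[np.float64(0.013), np.float64(0.014), np.float64(0.0), 0, 0, np.float64(-0.007), 1] [  0.55  -0.24   0.28 172.  ]
[np.float64(0.021), np.float64(0.023), np.float64(0.0), 0, 0, np.float64(-0.012), 1] [  0.54  -0.23   0.28 172.27]
[np.float64(0.031), np.float64(0.035), np.float64(0.0), 0, 0, np.float64(-0.018), 1] [  0.53  -0.22   0.28 172.61]
[np.float64(0.042), np.float64(0.048), np.float64(0.0), 0, 0, np.float64(-0.025), 1] [  0.52  -0.2    0.28 173.03]
[np.float64(0.056), np.float64(0.064), np.float64(0.0), 0, 0, np.float64(-0.034), 1] [  0.51  -0.19   0.28 173.57]
[np.float64(0.069), np.float64(0.081), np.float64(0.0), 0, 0, np.float64(-0.046), 1] [  0.5   -0.17   0.28 174.21]
[np.float64(0.082), np.float64(0.098), np.float64(0.0), 0, 0, np.float64(-0.058), 1] [  0.49  -0.15   0.28 174.93]
[np.float64(0.094), np.float64(0.116), np.fl
[... 516 characters left out ...]
0.28 180.44]
[np.float64(0.138), np.float64(0.21), np.float64(0.0), 0, 0, np.float64(-0.182), 1] [  0.45  -0.03   0.28 182.04]
[np.float64(0.143), np.float64(0.23), np.float64(0.0), 0, 0, np.float64(-0.214), 1] [  0.45  -0.01   0.28 183.85]
[np.float64(0.145), np.float64(0.251), np.float64(0.0), 0, 0, np.float64(-0.248), 1] [  0.45   0.01   0.28 185.81]
[np.float64(0.147), np.float64(0.273), np.float64(0.0), 0, 0, np.float64(-0.285), 1] [  0.45   0.03   0.28 187.9 ]
[np.float64(0.147), np.float64(0.294), np.float64(0.0), 0, 0, np.float64(-0.322), 1] [  0.45   0.06   0.28 190.08]
[np.float64(0.145), np.float64(0.316), np.float64(0.0), 0, 0, np.float64(-0.361), 1] [  0.46   0.08   0.28 192.3 ]
```

Request:
{"fn": "step_arm", "kwargs": {"deltas": [[0.002,0.003,0,0,0,-0.001,1],[0.006,0.008,0,0,0,-0.004,1],[0.013,0.014,0,0,0,-0.007,1],[0.021,0.023,0,0,0,-0.012,1],[0.031,0.035,0,0,0,-0.018,1],[0.042,0.048,0,0,0,-0.025,1],[0.056,0.064,0,0,0,-0.034,1],[0.069,0.081,0,0,0,-0.046,1],[0.082,0.098,0,0,0,-0.058,1],[0.094,0.116,0,0,0,-0.073,1],[0.106,0.134,0,0,0,-0.089,1],[0.116,0.152,0,0,0,-0.108,1],[0.125,0.171,0,0,0,-0.13,1],[0.132,0.19,0,0,0,-0.154,1],[0.138,0.21,0,0,0,-0.182,1],[0.143,0.23,0,0,0,-0.214,1],[0.145,0.251,0,0,0,-0.248,1],[0.147,0.273,0,0,0,-0.285,1],[0.147,0.294,0,0,0,-0.322,1],[0.145,0.316,0,0,0,-0.361,1]]}}

```text
time: 8.65
tool_pos: [0.4581, 0.0777, 0.2805]
tool_rot: [0.0, -0.108, 0.994, -0.0]
contact_force: [0.3, 0.3, -3.6]
gripper_width: 0.223
```

Run:
```python
from path import *
p,R,s=cur();print(p,R.as_matrix()[:,0]);w=cs(S[19]);rows(20,38,w[:3],rot(w[3]))
```

```text
[0.4581 0.0777 0.2805] [-0.9767 -0.2147 -0.0008]
[np.float64(-0.01), np.float64(0.019), np.float64(0.0), 0, 0, np.float64(-0.039), 1] [  0.46   0.1    0.28 194.51]
[np.float64(-0.022), np.float64(0.038), np.float64(0.0), 0, 0, np.float64(-0.077), 1] [  0.47   0.12   0.28 196.69]
[np.float64(-0.034), np.float64(0.056), np.float64(0.0), 0, 0, np.float64(-0.113), 1] [  0.48   0.14   0.28 198.78]
[np.float64(-0.047), np.float64(0.073), np.float64(0.0), 0, 0, np.float64(-0.148), 1] [  0.49   0.16   0.28 200.75]
[np.float64(-0.061), np.float64(0.089), np.float64(0.0), 0, 0, np.float64(-0.18), 1] [  0.5    0.18   0.28 202.58]
[np.float64(-0.075), np.float64(0.105), np.float64(0.0), 0, 0, np.float64(-0.209), 1] [  0.51   0.19   0.28 204.28]
[np.float64(-0.09), np.float64(0.12), np.float64(0.0), 0, 0, np.float64(-0.237), 1] [  0.52   0.21   0.28 205.86]
[np.float64(-0.106), np.float64(0.134), np.float64(0.0), 0, 0, np.float64(-0.263), 1] [  0.53   0.23   0.28 207.35]
[np.float64(-0.122), np.float64(0.148), np.float64(0.0), 0, 0, np.float64(-0.287), 1] [  0.55   0.25   0.28 208.75]
[np.float64
[... 327 characters left out ...]
 212.28]
[np.float64(-0.18), np.float64(0.193), np.float64(0.0), 0, 0, np.float64(-0.363), 1] [  0.59   0.3    0.28 213.11]
[np.float64(-0.189), np.float64(0.2), np.float64(0.0), 0, 0, np.float64(-0.375), 1] [  0.6    0.31   0.28 213.76]
[np.float64(-0.196), np.float64(0.205), np.float64(0.0), 0, 0, np.float64(-0.383), 1] [  0.61   0.32   0.28 214.26]
[np.float64(-0.201), np.float64(0.208), np.float64(0.0), 0, 0, np.float64(-0.389), 1] [  0.61   0.32   0.28 214.6 ]
[np.float64(-0.204), np.float64(0.21), np.float64(0.0), 0, 0, np.float64(-0.392), 1] [  0.61   0.33   0.28 214.78]
[np.float64(-0.204), np.float64(0.211), np.float64(0.0), 0, 0, np.float64(-0.393), 1] [  0.61   0.33   0.28 214.8 ]
```

Request:
{"fn": "step_arm", "kwargs": {"deltas": [[-0.01,0.019,0,0,0,-0.039,1],[-0.022,0.038,0,0,0,-0.077,1],[-0.034,0.056,0,0,0,-0.113,1],[-0.047,0.073,0,0,0,-0.148,1],[-0.061,0.089,0,0,0,-0.18,1],[-0.075,0.105,0,0,0,-0.209,1],[-0.09,0.12,0,0,0,-0.237,1],[-0.106,0.134,0,0,0,-0.263,1],[-0.122,0.148,0,0,0,-0.287,1],[-0.139,0.161,0,0,0,-0.31,1],[-0.154,0.174,0,0,0,-0.331,1],[-0.168,0.184,0,0,0,-0.349,1],[-0.18,0.193,0,0,0,-0.363,1],[-0.189,0.2,0,0,0,-0.375,1],[-0.196,0.205,0,0,0,-0.383,1],[-0.201,0.208,0,0,0,-0.389,1],[-0.204,0.21,0,0,0,-0.392,1],[-0.204,0.211,0,0,0,-0.393,1],[-0.204,0.211,0,0,0,-0.393,1]]}}

```text
time: 10.55
tool_pos: [0.6133, 0.3258, 0.2804]
tool_rot: [-0.0, -0.299, 0.954, -0.0]
contact_force: [-0.1, -1.3, -3.9]
gripper_width: 0.223
```

Run:
```python
from mv import *
for n in("scene","top"): cv2.imwrite(f"pics/{n}6.png",manip.grab_frame(n)[:,:,::-1])
p,R,s=cur();print(s['time'],p,R.as_matrix()[:,0],s['joint_pos'])
crop("pics/scene6.png","pics/s6.png",220,30,380,190,5)
crop("pics/top6.png","pics/t6.png",80,110,240,270,4)
```

```text
10.65 [0.6133 0.3257 0.2804] [-0.8214 -0.5704  0.0001] [ 0.3812  0.1937  1.3916 -0.0001  1.5564 -1.7966]
```

View pics/s6.png

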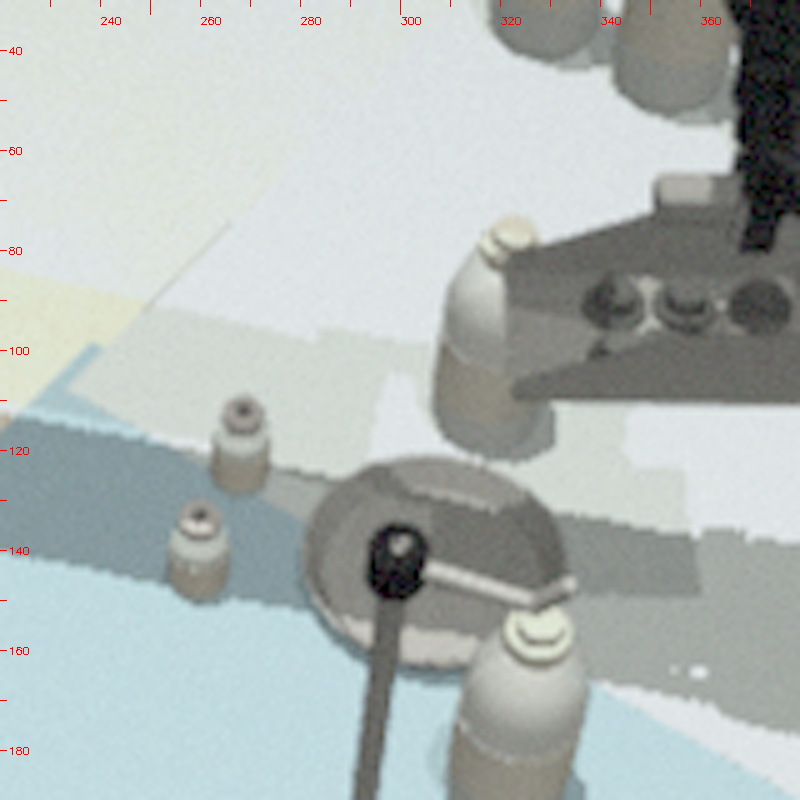

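View pics/t6.png

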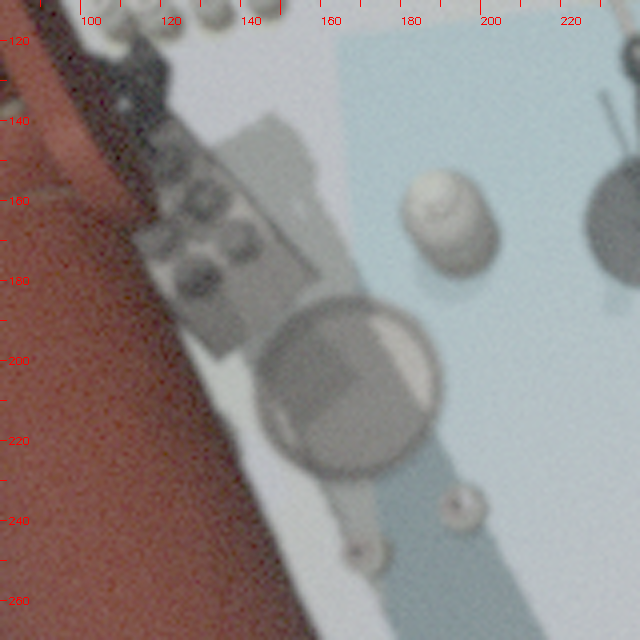

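Run:
```python
from mv import *
p,R,s=cur();f=R.apply([1,0,0]);l=R.apply([0,1,0])
c=lambda x,y:(220+x/5-.4,30+y/5-.4); d=lambda x,y:(80+x/4-.4,110+y/4-.4)
A=[plane("scene",*c(513,399),.205),plane("scene",*c(504,250),.212)]
B=[plane("top",*d(319,275),.212),plane("top",*d(219,360),.205)]
for X in A+B: print(X,(X-p)@f,(X-p)@l)
print(tri(c(513,390),d(319,275)))
D=np.array([.5135,.2565,.02]);print(proj("scene",[D]),proj("top",[D]))
pt=p+.101*f;print(pt, plane("top",*d(348,386),.02),plane("scene",*c(434,565),.02))
```

```text
[0.555  0.2282 0.205 ] 0.10353972652251034 -0.04674694725904397
[0.5021 0.3042 0.212 ] 0.10368484840270405 0.045779767608372324
[0.5513 0.2316 0.212 ] 0.10465447910935957 -0.041928618486506884
[0.5054 0.3013 0.205 ] 0.10255667242107043 0.04153206540271084
(array([0.5526, 0.2326, 0.2061]), np.float64(0.0008205212838761488))
[[306.3702 141.6275]] [[167.7631 205.5638]]
[0.5304 0.2681 0.2804] [0.5123 0.2602 0.02  ] [0.5154 0.2537 0.02  ]
```

Request:
{"fn": "step_arm", "kwargs": {"deltas": [[0,0,0.004,0,0,0,1],[0,0,0.012,0,0,0,1],[0,0,0.024,0,0,0,1],[0,0,0.04,0,0,0,1],[0,0,0.056,0,0,0,1],[0,0,0.072,0,0,0,1],[0,0,0.088,0,0,0,1],[0,0,0.104,0,0,0,1],[0,0,0.12,0,0,0,1],[0,0,0.134,0,0,0,1],[0,0,0.144,0,0,0,1],[0,0,0.15,0,0,0,1],[0,0,0.152,0,0,0,1],[0,0,0.152,0,0,0,1],[0,0,0.152,0,0,0,1],[0,0,0.152,0,0,0,1],[0,0,0.152,0,0,0,1]]}}

```text
time: 12.35
tool_pos: [0.6138, 0.3261, 0.1291]
tool_rot: [0.001, -0.299, 0.954, 0.0]
contact_force: [0.1, -1.1, -4.2]
gripper_width: 0.22
```

Run:
```python
from mv import *
for n in("scene","top"): cv2.imwrite(f"pics/{n}7.png",manip.grab_frame(n)[:,:,::-1])
p,R,s=cur();print(s['time'],p,R.as_matrix()[:,0],s['joint_pos'])
crop("pics/scene7.png","pics/s7.png",240,50,400,190,5)
crop("pics/top7.png","pics/t7.png",80,110,240,270,4)
# pour plan
f=np.array([-.822,-.57,0]);lip0=p+R.apply([.102,0,.0806]);print("lip",lip0)
p0=p;R0=R
for t in range(5,61,5):
    Rt=R0*Ro.from_rotvec([0,-np.radians(t),0]);lip=lip0+np.array([0,0,-.012*min(t/30,1)])
    pt=lip-Rt.apply([.102,0,.0806]); print(t,delta(pt,Rt,p0,R0),pt)
```

```text
12.45 [0.6137 0.326  0.1287] [-0.8213 -0.5705 -0.0006] [ 0.3814  0.2959  1.5284  0.      1.3166 -1.7966]
lip [0.5299 0.2678 0.0481]
5 [ 0.0074  0.     -0.0066  0.     -0.0873 -0.    ] [0.6076 0.3218 0.1353]
10 [ 0.0155  0.     -0.0125 -0.     -0.1745 -0.    ] [0.6009 0.3171 0.1412]
15 [ 0.0243  0.     -0.0177  0.     -0.2618  0.    ] [0.5937 0.3121 0.1464]
20 [ 0.0337  0.     -0.022  -0.     -0.3491  0.    ] [0.586  0.3068 0.1507]
25 [ 0.0436  0.     -0.0256  0.     -0.4363  0.    ] [0.5778 0.3011 0.1542]
30 [ 0.054   0.     -0.0282  0.     -0.5236  0.    ] [0.5693 0.2952 0.1569]
35 [ 0.0647  0.     -0.0319  0.     -0.6109  0.    ] [0.5605 0.2891 0.1606]
40 [ 0.0757  0.     -0.0347  0.     -0.6981  0.    ] [0.5515 0.2828 0.1634]
45 [ 0.0869  0.     -0.0365 -0.     -0.7854 -0.    ] [0.5423 0.2764 0.1652]
50 [ 0.0982  0.     -0.0373 -0.     -0.8727  0.    ] [0.533 0.27  0.166]
55 [ 0.1095  0.     -0.0372  0.     -0.9599  0.    ] [0.5237 0.2635 0.1658]
60 [ 0.1208  0.     -0.036   0.     -1.0472 -0.    ] [0.5144 0.2571 0.1647]
```

View pics/s7.png

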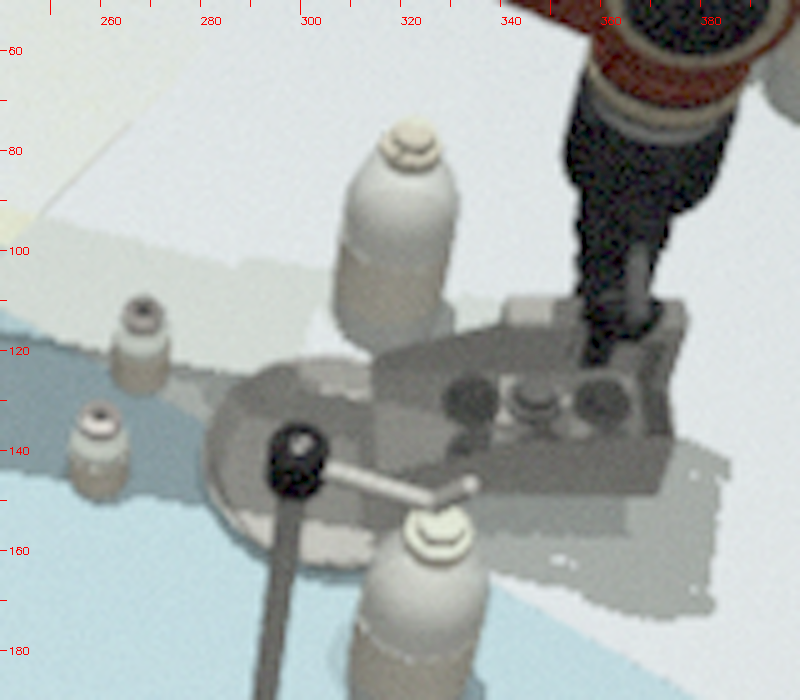

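View pics/t7.png

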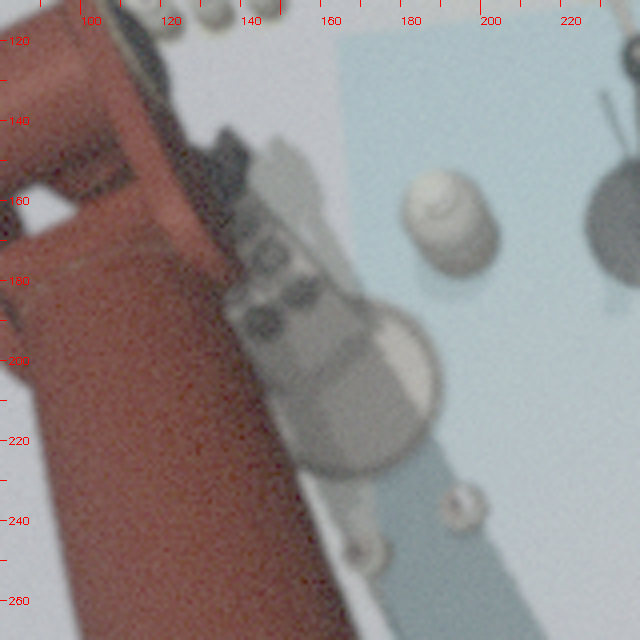

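```bash
cat > pour.py <<'E'
from mv import *
def pr(ts,t0=0,k=.102,h=.0806):
    R0=rot(214.8,t0)
    L0=np.array([0,0,-.012*min(t0/30,1)])-R0.apply([k,0,h])
    for t in ts:
        Rt=rot(214.8,t);p=np.array([0,0,-.012*min(t/30,1)])-Rt.apply([k,0,h])
        d=delta(p,Rt,L0,R0);print([float(round(v,4)) for v in d]+[1],end=",\n")
E
python3 -c "
from pour import *
pr([2,6,10,14,17,19,21,23,25,27,29,31,33,35,36])"
```

```text
[0.0029, 0.0, -0.0027, 0.0, -0.0349, -0.0, 1],
[0.009, 0.0, -0.0078, -0.0, -0.1047, 0.0, 1],
[0.0155, 0.0, -0.0125, 0.0, -0.1745, 0.0, 1],
[0.0225, -0.0, -0.0167, 0.0, -0.2443, 0.0, 1],
[0.028, -0.0, -0.0195, -0.0, -0.2967, 0.0, 1],
[0.0318, -0.0, -0.0212, 0.0, -0.3316, 0.0, 1],
[0.0357, -0.0, -0.0228, 0.0, -0.3665, 0.0, 1],
[0.0396, -0.0, -0.0242, 0.0, -0.4014, 0.0, 1],
[0.0436, 0.0, -0.0256, -0.0, -0.4363, -0.0, 1],
[0.0477, 0.0, -0.0267, 0.0, -0.4712, 0.0, 1],
[0.0519, 0.0, -0.0277, 0.0, -0.5061, 0.0, 1],
[0.0561, 0.0, -0.029, 0.0, -0.5411, 0.0, 1],
[0.0604, 0.0, -0.0306, 0.0, -0.576, -0.0, 1],
[0.0647, 0.0, -0.0319, 0.0, -0.6109, 0.0, 1],
[0.0669, 0.0, -0.0326, -0.0, -0.6283, -0.0, 1],
```

Request:
{"fn": "step_arm", "kwargs": {"deltas": [[0.003,0,-0.003,0,-0.035,0,1],[0.009,0,-0.008,0,-0.105,0,1],[0.0155,0,-0.0125,0,-0.1745,0,1],[0.0225,0,-0.0167,0,-0.244,0,1],[0.028,0,-0.0195,0,-0.297,0,1],[0.032,0,-0.021,0,-0.332,0,1],[0.0357,0,-0.0228,0,-0.3665,0,1],[0.0396,0,-0.0242,0,-0.4014,0,1],[0.0436,0,-0.0256,0,-0.4363,0,1],[0.0477,0,-0.0267,0,-0.471,0,1],[0.052,0,-0.0277,0,-0.506,0,1],[0.056,0,-0.029,0,-0.541,0,1],[0.0604,0,-0.0306,0,-0.576,0,1],[0.0647,0,-0.032,0,-0.611,0,1],[0.067,0,-0.0326,0,-0.628,0,1],[0.067,0,-0.0326,0,-0.628,0,1],[0.067,0,-0.0326,0,-0.628,0,1],[0.067,0,-0.0326,0,-0.628,0,1]]}}

```text
time: 14.25
tool_pos: [0.5589, 0.2879, 0.1613]
tool_rot: [0.295, -0.284, 0.908, 0.092]
contact_force: [0.4, 0.1, -2.8]
gripper_width: 0.224
```

Run:
```python
from mv import *
for n in("scene","top"): cv2.imwrite(f"pics/{n}8.png",manip.grab_frame(n)[:,:,::-1])
p,R,s=cur();print(s['time'],p,s['contact_force'],s['gripper_width'])
crop("pics/scene8.png","pics/s8.png",240,50,400,190,5)
crop("pics/top8.png","pics/t8.png",80,110,240,270,4)
```

```text
14.35 [0.5588 0.2879 0.1612] [-0.4841 -0.0732 -3.0136] 0.22300466418323514
```

View pics/s8.png

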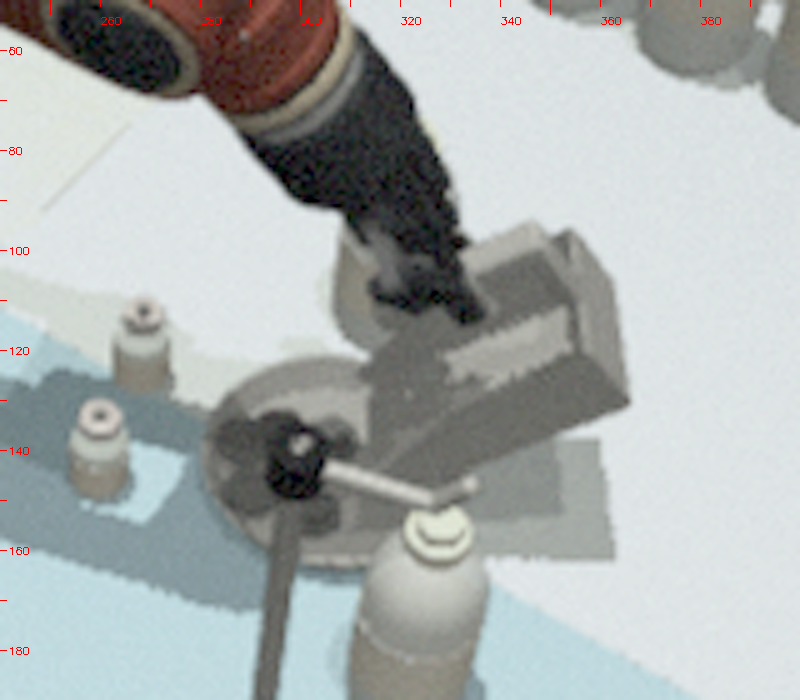

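View pics/t8.png

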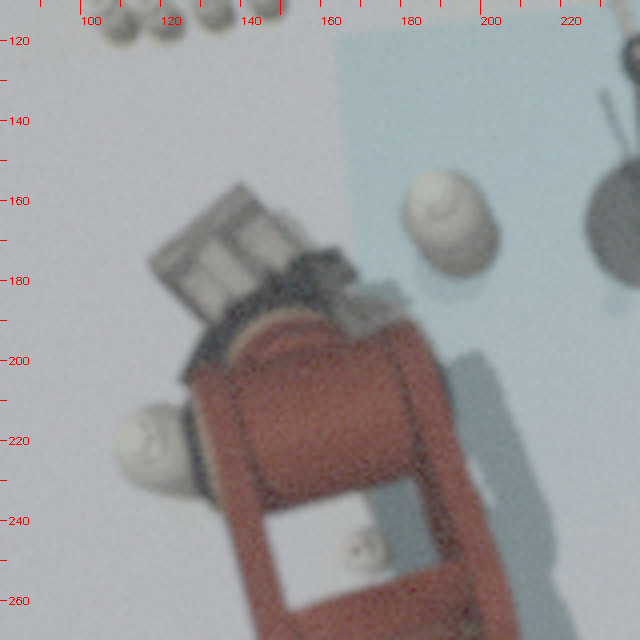

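```bash
python3 -c "
from pour import *
pr([39,42,45,48],36)
print('back from 48');pr([44,40,35,30,25,20,15,10,5,2,0],48)"
```

```text
[0.0044, 0.0, -0.0052, 0.0, -0.0524, 0.0, 1],
[0.009, -0.0, -0.0102, -0.0, -0.1047, -0.0, 1],
[0.0139, 0.0, -0.015, 0.0, -0.1571, 0.0, 1],
[0.019, -0.0, -0.0194, -0.0, -0.2094, 0.0, 1],
back from 48
[-0.0054, 0.0, 0.0073, 0.0, 0.0698, -0.0, 1],
[-0.0102, -0.0, 0.015, 0.0, 0.1396, -0.0, 1],
[-0.0155, 0.0, 0.025, 0.0, 0.2269, -0.0, 1],
[-0.0199, -0.0, 0.0355, 0.0, 0.3142, 0.0, 1],
[-0.0249, 0.0, 0.0449, 0.0, 0.4014, 0.0, 1],
[-0.0289, -0.0, 0.0546, 0.0, 0.4887, -0.0, 1],
[-0.0319, -0.0, 0.0645, 0.0, 0.576, -0.0, 1],
[-0.0339, 0.0, 0.0745, 0.0, 0.6632, -0.0, 1],
[-0.035, -0.0, 0.0845, 0.0, 0.7505, 0.0, 1],
[-0.0352, 0.0, 0.0905, 0.0, 0.8029, -0.0, 1],
[-0.0351, -0.0, 0.0944, 0.0, 0.8378, 0.0, 1],
```

Request:
{"fn": "step_arm", "kwargs": {"deltas": [[0.0044,0,-0.0052,0,-0.052,0,1],[0.009,0,-0.01,0,-0.105,0,1],[0.014,0,-0.015,0,-0.157,0,1],[0.019,0,-0.0194,0,-0.209,0,1],[0.019,0,-0.0194,0,-0.209,0,1],[0.019,0,-0.0194,0,-0.209,0,1],[0.019,0,-0.0194,0,-0.209,0,1],[0.019,0,-0.0194,0,-0.209,0,1]]}}

```text
time: 15.15
tool_pos: [0.5373, 0.2728, 0.1663]
tool_rot: [0.388, -0.273, 0.872, 0.121]
contact_force: [-1.2, -0.3, -3.7]
gripper_width: 0.226
```

Run:
```python
from mv import *
for n in("scene",): cv2.imwrite(f"pics/{n}9.png",manip.grab_frame(n)[:,:,::-1])
p,R,s=cur();print(s['time'],p,s['contact_force'],s['gripper_width'])
crop("pics/scene9.png","pics/s9.png",270,80,370,180,8)
```

```text
15.2 [0.5371 0.2728 0.1662] [-0.3364 -0.6481 -3.6832] 0.22806063523256473
```

View pics/s9.png

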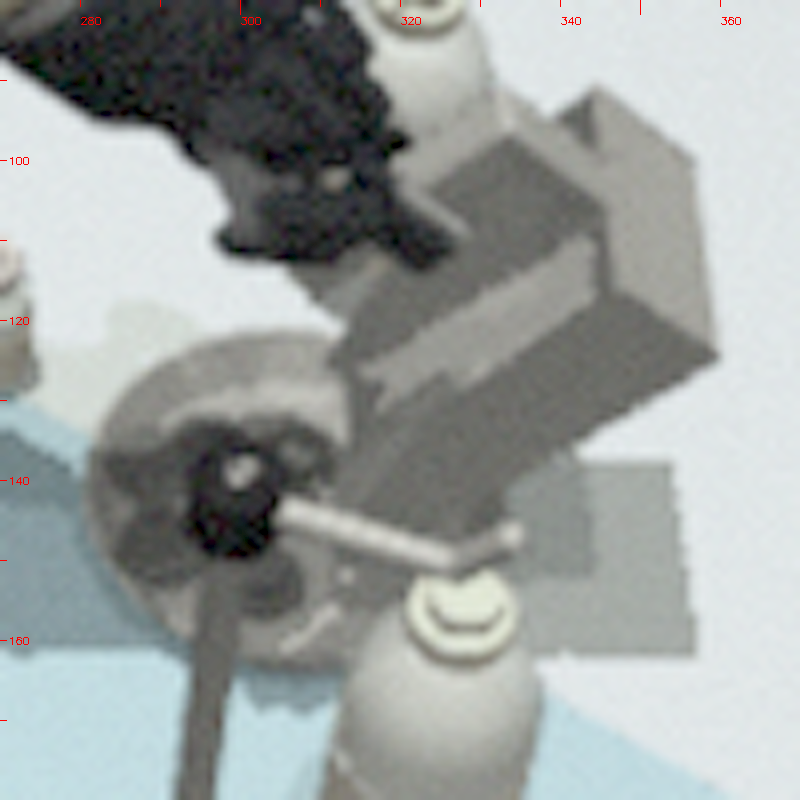

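Request:
{"fn": "step_arm", "kwargs": {"deltas": [[-0.009,0,-0.008,0,0,0,1],[-0.022,0,-0.02,0,0,0,1],[-0.039,0,-0.03,0,0.035,0,1],[-0.055,0,-0.035,0,0.105,0,1],[-0.071,0,-0.039,0,0.174,0,1],[-0.087,0,-0.04,0,0.262,0,1],[-0.104,0,-0.04,0,0.349,0,1],[-0.12,0,-0.04,0,0.436,0,1],[-0.135,0,-0.037,0,0.524,0,1],[-0.142,0,-0.031,0,0.611,0,1],[-0.146,0,-0.023,0,0.698,0,1],[-0.147,0,-0.014,0,0.768,0,1],[-0.147,0,-0.008,0,0.82,0,1],[-0.147,0,-0.006,0,0.838,0,1],[-0.147,0,-0.006,0,0.838,0,1]]}}

```text
time: 16.7
tool_pos: [0.6142, 0.3266, 0.2778]
tool_rot: [-0.001, -0.299, 0.954, -0.0]
contact_force: [-0.1, 0.5, -3.7]
gripper_width: 0.22
```

Run:
```python
from mv import *
for n in("scene","top"): cv2.imwrite(f"pics/{n}10.png",manip.grab_frame(n)[:,:,::-1])
p,R,s=cur();print(s['time'],p,R.as_matrix(),s['contact_force'],s['gripper_width'])
crop("pics/scene10.png","pics/s10.png",260,60,400,180,5)
crop("pics/top10.png","pics/t10.png",80,110,240,270,4)
```

```text
16.8 [0.6137 0.3262 0.2788] [[-0.8213 -0.5705  0.0001]
 [-0.5705  0.8213  0.    ]
 [-0.0001 -0.     -1.    ]] [-0.1849  0.0976 -3.016 ] 0.22081912891751296
```

View pics/s10.png

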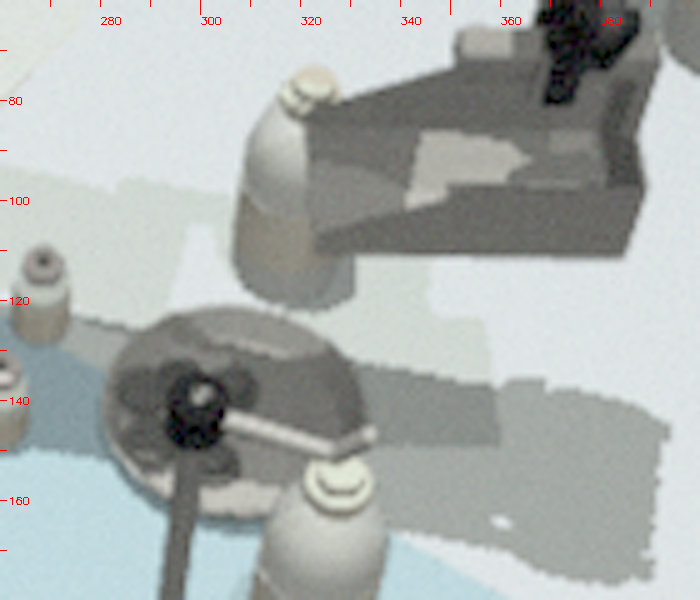

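View pics/t10.png

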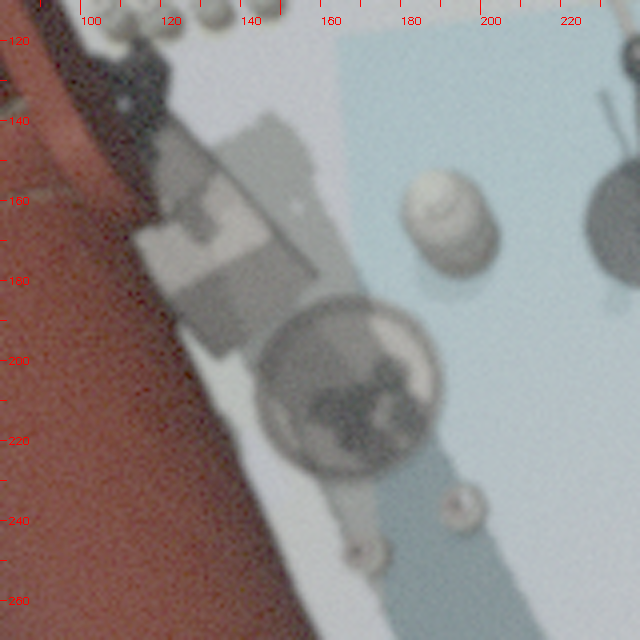

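Run:
```python
from path import *
S2=L[-1]-prof(32)
def r2(a,b,p0,R0):
    for s in S2[a:b]:
        w=cs(s);d=delta(w[:3],rot(w[3]),p0,R0);print([float(round(d[0],3)),float(round(d[1],3)),0,0,0,float(round(d[5],3)),1],end=", ")
    print()
r2(0,16,np.array([.6137,.3262,.28]),rot(214.8))
w=cs(S2[15]);print(w);r2(16,32,w[:3],rot(w[3]))
```

```text
[0.005, -0.001, 0, 0, 0, 0.004, 1], [0.013, -0.003, 0, 0, 0, 0.013, 1], [0.026, -0.006, 0, 0, 0, 0.025, 1], [0.041, -0.01, 0, 0, 0, 0.041, 1], [0.061, -0.015, 0, 0, 0, 0.061, 1], [0.084, -0.022, 0, 0, 0, 0.087, 1], [0.108, -0.029, 0, 0, 0, 0.115, 1], [0.132, -0.037, 0, 0, 0, 0.145, 1], [0.156, -0.047, 0, 0, 0, 0.177, 1], [0.179, -0.057, 0, 0, 0, 0.212, 1], [0.201, -0.068, 0, 0, 0, 0.25, 1], [0.224, -0.082, 0, 0, 0, 0.291, 1], [0.245, -0.096, 0, 0, 0, 0.335, 1], [0.265, -0.112, 0, 0, 0, 0.381, 1], [0.284, -0.13, 0, 0, 0, 0.427, 1], [0.302, -0.148, 0, 0, 0, 0.472, 1], 
[  0.4505   0.0323   0.28   187.7506]
[0.005, -0.025, 0, 0, 0, 0.043, 1], [0.008, -0.05, 0, 0, 0, 0.083, 1], [0.009, -0.074, 0, 0, 0, 0.118, 1], [0.007, -0.099, 0, 0, 0, 0.148, 1], [0.003, -0.123, 0, 0, 0, 0.174, 1], [-0.002, -0.148, 0, 0, 0, 0.196, 1], [-0.009, -0.172, 0, 0, 0, 0.215, 1], [-0.018, -0.196, 0, 0, 0, 0.231, 1], [-0.028, -0.22, 0, 0, 0, 0.245, 1], [-0.038, -0.242, 0, 0, 0, 0.256, 1], [-0.046, -0.261, 0, 0, 0, 0.265, 1], [-0.054, -0.277, 0, 0, 0, 0.272, 1], [-0.059, -0.288, 0, 0, 0, 0.277, 1], [-0.063, -0.296, 0, 0, 0, 0.28, 1], [-0.065, -0.3, 0, 0, 0, 0.282, 1], [-0.066, -0.301, 0, 0, 0, 0.282, 1],
```

Request:
{"fn": "step_arm", "kwargs": {"deltas": [[0.005,-0.001,0,0,0,0.004,1],[0.013,-0.003,0,0,0,0.013,1],[0.026,-0.006,0,0,0,0.025,1],[0.041,-0.01,0,0,0,0.041,1],[0.061,-0.015,0,0,0,0.061,1],[0.084,-0.022,0,0,0,0.087,1],[0.108,-0.029,0,0,0,0.115,1],[0.132,-0.037,0,0,0,0.145,1],[0.156,-0.047,0,0,0,0.177,1],[0.179,-0.057,0,0,0,0.212,1],[0.201,-0.068,0,0,0,0.25,1],[0.224,-0.082,0,0,0,0.291,1],[0.245,-0.096,0,0,0,0.335,1],[0.265,-0.112,0,0,0,0.381,1],[0.284,-0.13,0,0,0,0.427,1],[0.302,-0.148,0,0,0,0.472,1]]}}

```text
time: 18.4
tool_pos: [0.4489, 0.0311, 0.2793]
tool_rot: [0.001, -0.066, 0.998, -0.0]
contact_force: [0.7, 0.0, -3.9]
gripper_width: 0.222
```

Request:
{"fn": "step_arm", "kwargs": {"deltas": [[0.005,-0.025,0,0,0,0.043,1],[0.008,-0.05,0,0,0,0.083,1],[0.009,-0.074,0,0,0,0.118,1],[0.007,-0.099,0,0,0,0.148,1],[0.003,-0.123,0,0,0,0.174,1],[-0.002,-0.148,0,0,0,0.196,1],[-0.009,-0.172,0,0,0,0.215,1],[-0.018,-0.196,0,0,0,0.231,1],[-0.028,-0.22,0,0,0,0.245,1],[-0.038,-0.242,0,0,0,0.256,1],[-0.046,-0.261,0,0,0,0.265,1],[-0.054,-0.277,0,0,0,0.272,1],[-0.059,-0.288,0,0,0,0.277,1],[-0.063,-0.296,0,0,0,0.28,1],[-0.065,-0.3,0,0,0,0.282,1],[-0.066,-0.301,0,0,0,0.282,1],[-0.066,-0.301,0,0,0,0.282,1]]}}

```text
time: 20.1
tool_pos: [0.556, -0.2567, 0.2791]
tool_rot: [-0.0, 0.073, 0.997, -0.0]
contact_force: [-0.0, -0.5, -3.7]
gripper_width: 0.222
```

Run:
```python
from mv import *
for n in("scene","top"): cv2.imwrite(f"pics/{n}11.png",manip.grab_frame(n)[:,:,::-1])
p,R,s=cur();print(s['time'],p,R.as_matrix(),s['contact_force'],s['gripper_width'])
print(delta([.5564,-.2576,.0836],rot(171.6)))
crop("pics/scene11.png","pics/s11.png",130,170,262,300,5)
crop("pics/top11.png","pics/t11.png",130,170,220,260,7)
```

```text
20.2 [ 0.5559 -0.2567  0.2791] [[-0.9893  0.1458 -0.0009]
 [ 0.1458  0.9893 -0.0004]
 [ 0.0008 -0.0006 -1.    ]] [-0.6093  0.6284 -3.3214] 0.2234574488158536
[-0.0007 -0.0008  0.1955 -0.0006 -0.0008  0.0003]
```

View pics/s11.png

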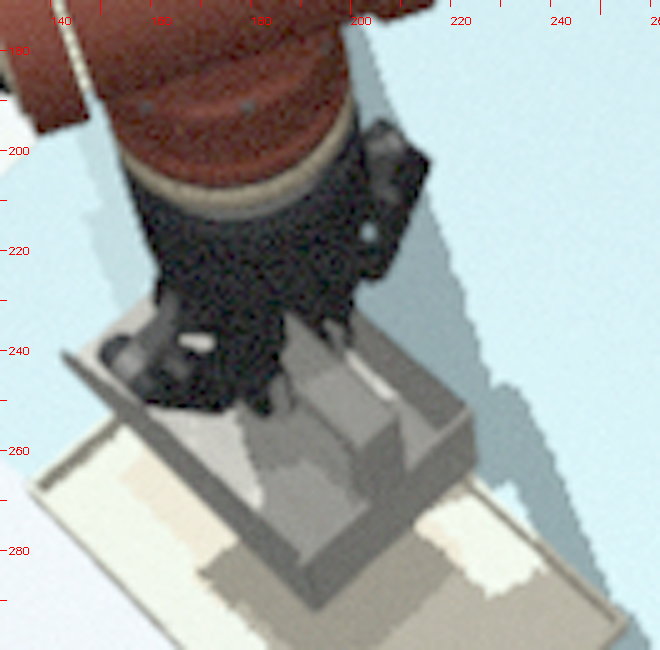

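View pics/t11.png

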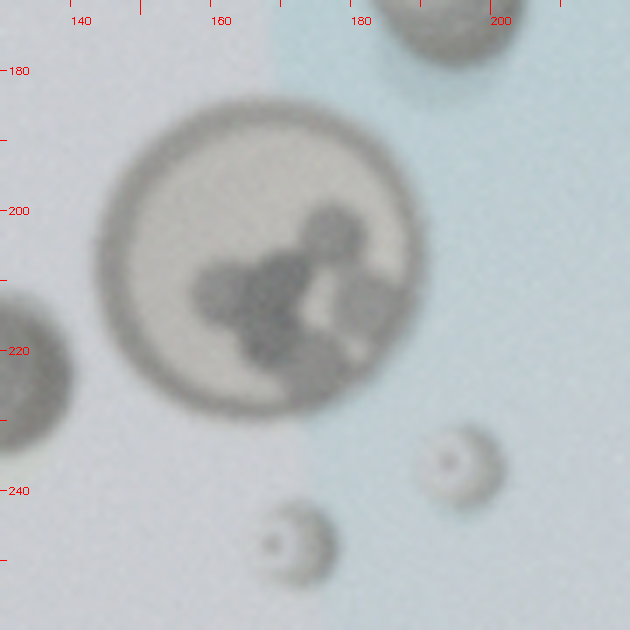

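Request:
{"fn": "step_arm", "kwargs": {"deltas": [[0,0,0.005,0,0,0,1],[0,0,0.02,0,0,0,1],[0,0,0.04,0,0,0,1],[0,0,0.06,0,0,0,1],[0,0,0.08,0,0,0,1],[0,0,0.1,0,0,0,1],[0,0,0.12,0,0,0,1],[0,0,0.14,0,0,0,1],[0,0,0.157,0,0,0,1],[0,0,0.17,0,0,0,1],[0,0,0.18,0,0,0,1],[0,0,0.186,0,0,0,1],[0,0,0.19,0,0,0,1],[0,0,0.193,0,0,0,1],[0,0,0.195,0,0,0,1],[0,0,0.195,0,0,0,1],[0,0,0.195,0,0,0,1],[0,0,0.195,0,0,0,1]]}}

```text
time: 22.0
tool_pos: [0.5562, -0.2574, 0.0845]
tool_rot: [-0.0, 0.073, 0.997, -0.0]
contact_force: [-0.2, 0.4, -3.6]
gripper_width: 0.218
```

Run:
```python
from mv import *
cv2.imwrite("pics/scene12.png",manip.grab_frame("scene")[:,:,::-1])
p,R,s=cur();print(s['time'],p,s['contact_force'],s['gripper_width'])
crop("pics/scene12.png","pics/s12.png",130,220,262,345,6)
```

```text
22.05 [ 0.5561 -0.2574  0.0844] [ 0.4378  0.3335 -3.6186] 0.22160826972045375
```

View pics/s12.png

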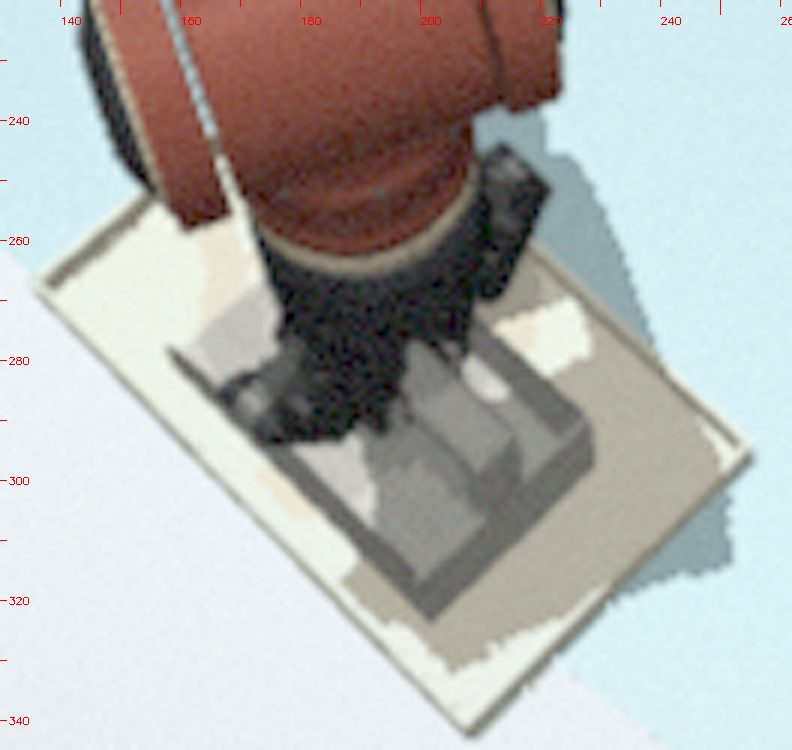

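Request:
{"fn": "step_arm", "kwargs": {"deltas": [[0,0,0.0005,0,0,0,1],[0,0,0.001,0,0,0,1],[0,0,0.0015,0,0,0,1],[0,0,0.0015,0,0,0,1]]}}

```text
time: 22.45
tool_pos: [0.5562, -0.2576, 0.0836]
tool_rot: [-0.0, 0.073, 0.997, -0.001]
contact_force: [-2.9, 0.1, 4.6]
gripper_width: 0.224
```

Touching down (force turned from −3.6 to +4.6 N). Release gradually, then rise.

Request:
{"fn": "step_arm", "kwargs": {"deltas": [[0,0,0,0,0,0,0.4],[0,0,0,0,0,0,0.1],[0,0,0,0,0,0,-0.3],[0,0,0,0,0,0,-1],[0,0,0,0,0,0,-1],[0,0,0,0,0,0,-1],[0,0,0,0,0,0,-1],[0,0,-0.01,0,0,0,-1],[0,0,-0.03,0,0,0,-1],[0,0,-0.06,0,0,0,-1],[0,0,-0.1,0,0,0,-1],[0,0,-0.14,0,0,0,-1],[0,0,-0.18,0,0,0,-1],[0,0,-0.2,0,0,0,-1],[0.05,0,-0.2,0,0,0,-1],[0.1,0,-0.2,0,0,0,-1],[0.13,0,-0.2,0,0,0,-1],[0.13,0,-0.2,0,0,0,-1],[0.13,0,-0.2,0,0,0,-1]]}}

```text
time: 24.35
tool_pos: [0.4275, -0.2382, 0.2837]
tool_rot: [0.001, 0.074, 0.997, -0.001]
contact_force: [0.3, -0.2, 0.4]
gripper_width: 1.003
```

Run:
```python
from mv import *
for n in("scene","top"): cv2.imwrite(f"pics/{n}13.png",manip.grab_frame(n)[:,:,::-1])
p,R,s=cur();print(s['time'],p,s['contact_force'],s['gripper_width'])
crop("pics/scene13.png","pics/s13.png",130,220,262,345,6)
crop("pics/scene13.png","pics/s13d.png",240,70,370,200,5)
```

```text
24.45 [ 0.4282 -0.2383  0.2832] [ 0.1724  0.2017 -0.2074] 0.9999646253776743
```

View pics/s13.png

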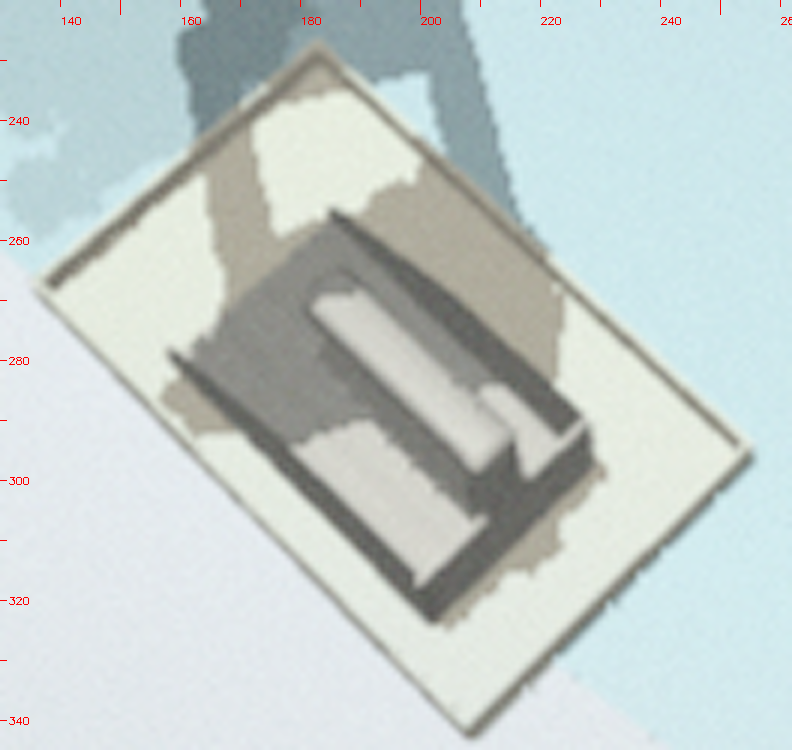

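View pics/s13d.png

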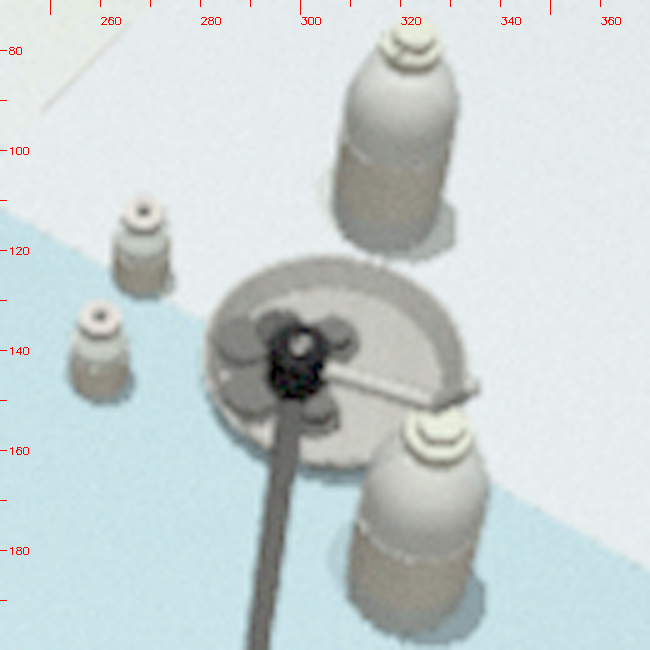

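The empty scoop lies flat at its old pixels in the tray, with its back corner near (202,323). The dish at (307,143), the bottles and the vials are unmoved. The stoppers lie in the dish around (285–308, 135–155), and the arm is clear, so I hand in.

```bash
python3 -c "
from plant import manip
print(manip.job_done(), manip.state()['time'])"
```

```text
the job is handed in; nothing more can be done
the job is handed in; nothing more can be done
```

I took the scoop by its bar and carried it level past the robot side of the drip stand, then lowered the lip to about 28 mm above the dish's rim. I tipped it about the lip to 36° and then 48°, and laid the empty scoop back where it came from. I handed in at about 24.5 s of the 64 s allowed.

**Last checks:**
- **Stoppers:** the top picture taken after the pour shows six in the dish, the outermost about 55 mm from its middle. In the last scene picture the stand's knob hides part of the heap, so the count of six rests on the top view. Two of them lie close together there.
- **Scoop:** it is empty, flat and released at its original pixels in the tray. The wrist force turned from −3.6 to +4.6 N on touchdown, before I let go.
- **Surroundings:** the dish, bottles and vials look unmoved. The arm is clear, about 0.28 m up, and the contact force is about zero.

**Disagreements:**
- The two cameras differed by 6–13 mm on points near the table, so I used the mean of the two.
- The middle of the bar measured about 102 mm behind the lip, against the 90 mm given. I used the measured value for the pour.

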